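Set out a place for the mosaic class

TASK

Get this place ready for the mosaic class: slide every panel across the craft mat, flat on the table, until its bare-wood edge lies exactly along the black ruled line, and empty the beads from both cups into the wooden tray, standing the empty cups upright on the cork mat again. Leave the paint jar, the small paint pot and the phone where they are.

Things in the scene. Friction and masses are not known exactly. Their poses are not given: they have to be found in the camera images.
- craftmat: thin grey craft mat, 320 x 420 mm, fixed, flush with the table (no step to feel). Origin at its centre on the table; x points away from the robot, y to the left
- line (a point): middle of the thin black ruled line on the craft mat, 70 mm beyond the mat's centre; the line is 3 mm wide, 420 mm long and runs along this point's y axis; x points away from the robot, square to the line. The line is only a mark: nothing stops a panel there
- panel1: one of up to three square mosaic panels, 100 x 100 mm, 16 mm thick, 0.14 to 0.28 kg, too wide to grip, lying flat and loose on the craft mat short of the line (may be absent). Plywood with a white-painted face, leaving a bare wood strip 6 mm wide along the edge that must meet the line. Origin at the centre of the underside; its x points to the bare-wood edge (50 mm away), z up
- panel2: one of up to three square mosaic panels, 100 x 100 mm, 16 mm thick, 0.14 to 0.28 kg, too wide to grip, lying flat and loose on the craft mat short of the line (may be absent). Plywood with a white-painted face, leaving a bare wood strip 6 mm wide along the edge that must meet the line. Origin at the centre of the underside; its x points to the bare-wood edge (50 mm away), z up
- panel3: one of up to three square mosaic panels, 100 x 100 mm, 16 mm thick, 0.14 to 0.28 kg, too wide to grip, lying flat and loose on the craft mat short of the line (may be absent). Plywood with a white-painted face, leaving a bare wood strip 6 mm wide along the edge that must meet the line. Origin at the centre of the underside; its x points to the bare-wood edge (50 mm away), z up
- tray: open square wooden tray, 150 x 150 mm outside, 45 mm high, walls and floor 6 mm, 0.6 kg, loose. Origin at the centre of the underside, z up
- corkmat: fixed cork mat, 260 x 130 mm, 4 mm thick, on which the cups stand. Origin at the centre of its underside, x along its long side, z up
- cup1: one of two equal white plastic cups, round, flared: 54 mm across at the foot, 66 mm at the rim, 75 mm high, wall 3 mm, floor 4 mm, 80 g, standing on the cork mat with glass beads in it. Origin at the centre of its underside, z up out of its mouth
- cup2: one of two equal white plastic cups, round, flared: 54 mm across at the foot, 66 mm at the rim, 75 mm high, wall 3 mm, floor 4 mm, 80 g, standing on the cork mat with glass beads in it. Origin at the centre of its underside, z up out of its mouth
- bead1: round green glass bead, 20 mm across, 10.5 g, in one of the cups at the start (up to six in all, may be absent; one to three in a cup). Origin at its centre; its axes turn as it rolls
- bead2: round green glass bead, 20 mm across, 10.5 g, in one of the cups at the start (up to six in all, may be absent; one to three in a cup). Origin at its centre; its axes turn as it rolls
- bead3: round green glass bead, 20 mm across, 10.5 g, in one of the cups at the start (up to six in all, may be absent; one to three in a cup). Origin at its centre; its axes turn as it rolls
- bead4: round green glass bead, 20 mm across, 10.5 g, in one of the cups at the start (up to six in all, may be absent; one to three in a cup). Origin at its centre; its axes turn as it rolls
- bead5: round green glass bead, 20 mm across, 10.5 g, in one of the cups at the start (up to six in all, may be absent; one to three in a cup). Origin at its centre; its axes turn as it rolls
- bead6: round green glass bead, 20 mm across, 10.5 g, in one of the cups at the start (up to six in all, may be absent; one to three in a cup). Origin at its centre; its axes turn as it rolls
- pot: bystander: small white paint pot, 32 mm across, 26 mm high, between the robot and the tray. Origin at the centre of its underside
- jar: bystander: small orange paint jar with a black cap, 52 mm across, 65 mm high, left of the craft mat. Origin at the centre of its underside
- phone: bystander: black phone, 150 x 72 x 9 mm, lying beyond the tray, long side (its x) along y. Origin at the centre of its underside
Not all that is in view belongs to the job. What is shaped like the panel1 but purple or yellow is not meant.

How it is judged:
By the outcome, as a careful person would: the job done as asked, in the order asked, and still so for the second after the job is handed in, with the robot touching nothing.
Of panel1, panel2, panel3 only 2 to 3 are there at a start; the rules pass over those that are not, and their reading is None.
Of bead1, bead2, bead3, bead4, bead5, bead6 only 4 to 6 are there at a start; the rules pass over those that are not, and their reading is None.
At some moment in a run one of panel1, panel2, panel3 may be knocked a few centimetres aside while the robot is not near it.
It also fails if it takes over 210 s, if anything falls off the work surface, if the arm or the gripper's body presses on something with over 40 N, if the wrist force passes 120 N, or if a joint passes its speed limit or range.

ROBOT

A 6-joint arm with a two-finger parallel gripper is mounted at the origin on the work surface. World frame = base frame: x ahead of the robot, y to its left, z up, the work surface at z = 0. Lengths are in m, angles in rad, forces in N, time in s.
With the tool pointing down it reaches from about 0.35 to 0.975 m from the base axis. Payload 4.9 kg.
Tool frame: the origin (TCP) lies at the very end of the fingers, on their centre line; the grasp point (between the pads) lies 19 mm behind it; z points along the fingers, y is the line along which they close (so a half turn about z gives the same grasp; the last joint's range is limited). The gripper opens to 85 mm and grips with 20 to 120 N. Pads are 22 mm wide; open, the fingers measure 114 mm over their backs; the gripper's body (76 mm by 85 mm) begins 54 mm behind the grasp point. The pads swing forward as they close: fully open they stand 13 mm farther back than shut.
Start: joints at [1.134, 0.053, 1.613, -0, 1.476, -0.119], TCP at [0.195, 0.594, 0.231] pointing down, gripper open.
Joint ranges: [-3.01, 3.01], [-1.01, 2.22], [0.06, 2.58], [-1.02, 4.17], [0.09, 2.62], [-3.14, 3.14]. Speed limits (rad/s): [2.57, 2.57, 3.14, 3.14, 3.14, 3.14].

INTERFACE

Orientations are given as a unit quaternion [w, x, y, z].
In Python, from plant import manip gives the robot as it stands.
- The arm moves only by the tool play_rows, never from a script. Its argument "series" is a list that holds one entry, the list of rows, each a list of 7 numbers: the shift along the world's x, y, z in m, then the turn, a rotation vector about the world's x, y, z in degrees, then the opening, from 0 (shut) to 1 (fully open). In form: [[[dx, dy, dz, rx, ry, rz, grip], ...]]. A call has 1 to 10 rows; each row shifts and turns the commanded pose from where the row before left it; what a row does not reach is not made up. A row lasts 1/10 s, in which the tool goes at most 50 mm and 8.59 degrees, less where a joint would pass 70% of its speed; a pose out of reach is approached as far as the arm can. A call with a gripper value outside its range is refused whole. The fingers move at their own pace and stop on an object; the grip force is fixed at half the most. Time passes only in rows, so rows that do not move let the fingers close. It gives the time, the measured TCP pose, the force, the opening and the grip force at its end, in the units of the state.
- manip.state(): the state, without advancing time (a new reading comes with each control period).
- manip.grab_frame(name): name is "scene" or "top" or "wrist"; returns a dict with "frame" (384x512x3 uint8, blue, green, red), "mtx" (3x3 intrinsics, pixels), "R" (3x3) and "t" (3): a world point X has camera coordinates R X + t. Camera axes: x right, y down, z forward; pixel columns grow to the right and rows downward; lengths in m; the calibration is good to about 2 mm. The wrist camera is an equidistant fisheye: a pixel r from the principal point sees the ray r / f radians off the axis. A picture is of the moment at which its call begins. There is no depth.
- manip.job_done(): hands the job in; it is judged then, once.
The state is a dict: "time": time; "joint_pos": joint angles; "joint_vel": joint speeds; "joint_efforts": joint torques, N m; "tool_pos": TCP position; "tool_rot": TCP orientation; "contact_force": force on the tool from outside, world axes, zero at the start; "ft_torque": the same for the moment, N m; "gripper_width": opening from 0.0 (shut) to 1.0 (fully open); "grasp_force": force on a finger pad.
Only numpy, scipy, OpenCV 4.12 (cv2) and the standard library are available. Lean on these libraries where they do the work, as an engineer would, in place of code of your own. Each camera call takes 0.05 s, during which the arm holds its last target. There are 200 camera calls.

## Working session

There is one attempt and no reset: what is moved stays moved. The work goes in short steps, Python scripts to look and compute and a tool call to move; the robot and the scene stay as the last step left them, time stands still between calls to the robot, and variables do not carry over. Pictures are saved under pics/ and viewed, at most 14 in all, crops included, and the job is handed in when it is done.

Besides the shell and the picture viewer there is one more tool, called after ">>>" as a command line: name --argument value ..., lists and objects as JSON in quotes. play_rows: Moves the arm, as the interface text tells. Its arguments: {"type":"object","properties":{"series":{"type":"array"}},"required":["series"]}

```bash
mkdir -p pics; ls
cat > h.py <<'E'
import numpy as np, cv2
from plant import manip
def grab(n,save=None):
    f=manip.grab_frame(n)
    f={k:np.array(v) for k,v in f.items()}
    if save: cv2.imwrite('pics/'+save,f['frame']); np.savez('pics/'+save[:-4]+'.npz',**f)
    return f
def w(f,uv,z):  # pixel -> world at height z (pinhole cams)
    uv=np.atleast_2d(np.array(uv,float)); K=f['mtx'];R=f['R'];t=f['t'].ravel()
    d=(np.linalg.inv(K)@np.c_[uv,np.ones(len(uv))].T).T@R
    c=-R.T@t
    return c+d*((z-c[2])/d[:,2])[:,None]
def px(f,X):
    X=np.atleast_2d(np.array(X,float)); p=(f['mtx']@(f['R']@X.T+f['t'].reshape(3,1))).T
    return p[:,:2]/p[:,2:]
def st():
    s=manip.state(); print({k:np.round(s[k],4).tolist() for k in s if k in('time','tool_pos','tool_rot','contact_force','gripper_width','grasp_force','joint_pos')})
E
python3 - <<'E'
from h import *
a=grab('top','t0.png');b=grab('scene','s0.png');st()
for f in(a,b):print(-f['R'].T@f['t'].ravel(),f['mtx'][0,0])
E
```

```text
pics
{'time': 0.1, 'joint_pos': [1.134, 0.0533, 1.6142, 0.0, 1.476, -0.119], 'tool_pos': [0.1951, 0.5932, 0.2302], 'tool_rot': [-0.0003, 0.1582, 0.9874, -0.0009], 'contact_force': [0.3473, -0.2248, 0.6328], 'grasp_force': 0.0, 'gripper_width': 0.9989}
[0.25650809 0.01994447 1.06896614] 412.06214942590697
[ 0.87356883 -0.62518573  0.73037859] 402.6291129076134
```

View pics/t0.png

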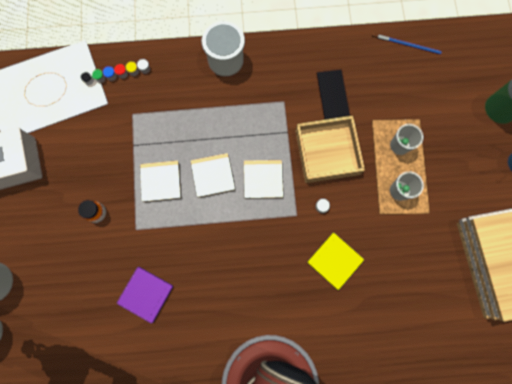

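View pics/s0.png

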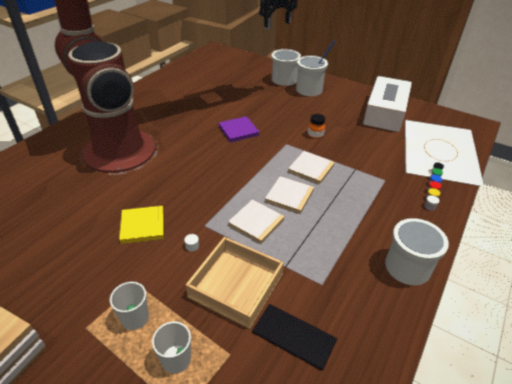

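Top view: the panels are the white squares at (160,181), (213,175) and (263,179). The cups to empty are on the cork at (408,140) and (409,186). These could be mistaken for them:
- the purple square at (145,295) and the yellow square at (336,261)
- the white box at (10,155) and the paper at (45,88)
- the grey pots at (223,50) and at the left edge
- the white paint pot at (323,206)

I choose the three white, wood-edged squares on the grey mat and the two cups on the cork.

```bash
cat >> h.py <<'E'
def line(f):
    # dark thin line on mat: sample columns across, sub-pixel min along rows near prediction
    g=cv2.cvtColor(f['frame'],cv2.COLOR_BGR2GRAY).astype(float)
    return g
def panels(f,roi=(130,100,300,235)):
    x0,y0,x1,y1=roi
    hsv=cv2.cvtColor(f['frame'],cv2.COLOR_BGR2HSV)
    g=f['frame'].astype(int); m=np.zeros(g.shape[:2],np.uint8)
    m[y0:y1,x0:x1]=(g[...,2]>165)[y0:y1,x0:x1]*255   # red high: white & wood vs grey mat
    cs,_=cv2.findContours(m,cv2.RETR_EXTERNAL,cv2.CHAIN_APPROX_NONE)
    out=[]
    for c in cs:
        if cv2.contourArea(c)<500: continue
        r=cv2.minAreaRect(c); out.append((r,c))
    return sorted(out,key=lambda q:q[0][0][0]),m
E
python3 - <<'E'
from h import *
f=dict(np.load('pics/t0.npz'))
im=f['frame']
print(np.round(f['R'],3).tolist())
ps,m=panels(f)
for r,c in ps:
    P=w(f,c[:,0,:],0.016)[:,:2].astype(np.float32)
    R=cv2.minAreaRect(P); print('panel px',np.round(r[0],1),'world',np.round(R[0],4),np.round(R[1],4),round(R[2],2))
# line
g=cv2.cvtColor(im,cv2.COLOR_BGR2GRAY).astype(float)
pts=[]
for u in range(140,284,2):
    pr=149+(134-149)*(u-135)/(285-135)
    v=np.arange(int(pr)-6,int(pr)+7); a=g[v,u]; wt=np.clip(np.median(a)-a-15,0,None)
    if wt.sum()>0: pts.append((u,(wt*v).sum()/wt.sum()))
L=w(f,pts,0)[:,:2]
vx,vy,cx,cy=cv2.fitLine(L.astype(np.float32),cv2.DIST_HUBER,0,.001,.001).ravel()
print('line',vx,vy,cx,cy,len(pts),'angle',np.degrees(np.arctan2(vy,vx)))
crop=cv2.resize(im[95:235,125:440],None,fx=2.5,fy=2.5,interpolation=cv2.INTER_CUBIC);cv2.imwrite('pics/c0.png',crop)
for n,uv,z in [('cup1',(408,138),.079),('cup2',(409,184),.079),('pot',(323,205),.026),('jar',(91,210),.065),('phone',(333,93),.009)]:
    print(n,np.round(w(f,uv,z)[0],3))
print('mat', np.round(w(f,[(133,114),(284,102),(297,215),(137,228)],0),3).tolist())
print('tray', np.round(w(f,[(298,124),(354,117),(363,173),(306,183)],.045),3).tolist())
print('cork', np.round(w(f,[(373,121),(424,120),(429,213),(378,213)],.004),3).tolist())
E
```

```text
[[-0.081, -0.997, -0.004], [-0.974, 0.08, -0.211], [0.21, -0.013, -0.978]]
panel px [157.7 126.9] world [0.676  0.2468] [0.1289 0.0788] 89.72
panel px [212.1 180.9] world [0.5158 0.1069] [0.218  0.4074] 0.11
panel px [229.4 120.9] world [0.6768 0.0527] [0.0774 0.2769] 0.38
line 0.0066459444 -0.9999779 0.63654506 0.14169735 72 angle -89.61921
cup1 [ 0.569 -0.395  0.079]
cup2 [ 0.451 -0.379  0.079]
pot [ 0.424 -0.171  0.026]
jar [0.453 0.408 0.065]
phone [ 0.737 -0.239  0.009]
mat [[0.725, 0.317, 0.0], [0.726, -0.102, 0.0], [0.408, -0.105, 0.0], [0.408, 0.313, 0.0]]
tray [[0.641, -0.128, 0.045], [0.649, -0.277, 0.045], [0.496, -0.28, 0.045], [0.481, -0.131, 0.045]]
cork [[0.649, -0.339, 0.004], [0.64, -0.479, 0.004], [0.384, -0.448, 0.004], [0.395, -0.316, 0.004]]
```

View pics/c0.png

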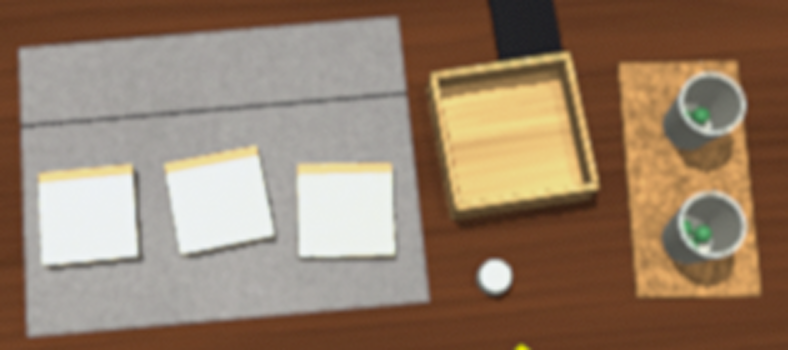

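The crop confirms the choice: three white panels with the wood strip on the far edge, the black line from (20,125) to (405,93) in the crop, and green beads in both cups. Next I'll measure the panels accurately.

```bash
cat > h2.py <<'E'
from h import *
def measure(f, show=True):
    im=f['frame'].astype(int); B,G,R=im[...,0],im[...,1],im[...,2]
    hull=px(f,[(.41,.31,0),(.72,.31,0),(.72,-.10,0),(.41,-.10,0)]).astype(np.int32)
    mm=np.zeros(B.shape,np.uint8); cv2.fillConvexPoly(mm,hull,255)
    m=(((R>205)|((R-B>45)&(R>150)))&(mm>0)).astype(np.uint8)*255
    m=cv2.morphologyEx(m,cv2.MORPH_OPEN,np.ones((3,3),np.uint8))
    cs,_=cv2.findContours(m,cv2.RETR_EXTERNAL,cv2.CHAIN_APPROX_NONE)
    wood=((R-B>45)&(R>150)&(mm>0))
    out=[]
    for c in cs:
        if cv2.contourArea(c)<300: continue
        P=w(f,c[:,0,:],0.016)[:,:2].astype(np.float32); q=cv2.minAreaRect(P)
        k=np.zeros(B.shape,np.uint8); cv2.drawContours(k,[c],-1,1,-1)
        ys,xs=np.nonzero(wood&(k>0)); wc=w(f,np.c_[xs,ys],.016)[:,:2].mean(0) if len(xs) else [0,0]
        a=q[2]; a=(a+45)%90-45
        out.append((q[0],q[1],a,wc))
    out.sort(key=lambda o:-o[0][1])
    for o in out: print('c',np.round(o[0],4),'sz',np.round(o[1],4),'ang',round(o[2],2),'wood',np.round(o[3],4),len(out))
    return out
E
python3 - <<'E'
from h2 import *
f=dict(np.load('pics/t0.npz')); measure(f)
s=dict(np.load('pics/s0.npz')); measure(s)
# line check by scene
for n,ff,a,b in[('top',f,(.637,.28),(.637,-.08))]:
    print(px(s,[(.637,.28,0),(.637,.1,0),(.637,-.08,0)]).round(1).tolist())
g=cv2.cvtColor(s['frame'],cv2.COLOR_BGR2GRAY).astype(float)
L=[]
for y in np.arange(-.09,.30,.01):
    xs=np.arange(.62,.655,.0005); p=px(s,np.c_[xs,np.full(len(xs),y),0*xs]).astype(np.float32)
    a=cv2.remap(g.astype(np.float32),p[:,0].copy(),p[:,1].copy(),cv2.INTER_LINEAR).ravel()
    wt=np.clip(np.median(a)-a-15,0,None)
    if wt.sum()>0:L.append((y,(wt*xs).sum()/wt.sum()))
L=np.array(L);print('scene line x=',np.polyfit(L[:,0],L[:,1],1))
E
```

```text
c [0.5279 0.2473] sz [0.0992 0.099 ] ang 0.98 wood [0.572  0.2466] 3
c [0.5326 0.1083] sz [0.099  0.0989] ang 6.91 wood [0.5764 0.1144] 3
c [ 0.5109 -0.0243] sz [0.0996 0.0974] ang -4.71 wood [ 0.5553 -0.0265] 3
c [0.5274 0.2431] sz [0.1028 0.0992] ang 0.7 wood [0.5718 0.243 ] 3
c [0.5325 0.1053] sz [0.1024 0.1004] ang 6.86 wood [0.5769 0.1076] 3
c [ 0.5109 -0.0267] sz [0.1007 0.1023] ang -4.53 wood [ 0.5548 -0.0327] 3
[[350.8, 176.1], [323.7, 213.0], [290.0, 259.0]]
scene line x= [-0.00858325  0.6371699 ]
```

Both views agree. The line is x ≈ 0.637−0.008·y, so the panels should end at a yaw of about +0.45°. I'll push each one with the two spread fingers, starting with panel 1.

>>> play_rows --series '[[[0.023,-0.0346,-0.005,0,0,1.865,0.6],[0.023,-0.0346,-0.005,0,0,1.865,0.6],[0.023,-0.0346,-0.005,0,0,1.865,0.6],[0.023,-0.0346,-0.005,0,0,1.865,0.6],[0.023,-0.0346,-0.005,0,0,1.865,0.6],[0.023,-0.0346,-0.005,0,0,1.865,0.6],[0.023,-0.0346,-0.005,0,0,1.865,0.6],[0.023,-0.0346,-0.005,0,0,1.865,0.6],[0.023,-0.0346,-0.005,0,0,1.865,0.6],[0.023,-0.0346,-0.005,0,0,1.865,0.6]]]'

```text
time: 1.1
tool_pos: [0.4257, 0.2461, 0.1808]
tool_rot: [-0.0, -0.005, 1.0, -0.0]
contact_force: [-0.2, -0.1, -0.2]
gripper_width: 0.604
grasp_force: 0.0
```

>>> play_rows --series '[[[0,0,-0.04,0,0,0,0.6],[0,0,-0.04,0,0,0,0.6],[0,0,-0.04,0,0,0,0.6],[0,0,-0.03,0,0,0,0.6],[0,0,-0.015,0,0,0,0.6],[0,0,-0.006,0,0,0,0.6],[0,0,-0.005,0,0,0,0.6],[0,0,0,0,0,0,0.6]]]'

```text
time: 1.9
tool_pos: [0.4255, 0.2478, 0.0055]
tool_rot: [0.0, -0.004, 1.0, 0.0]
contact_force: [-0.5, -0.2, 0.0]
gripper_width: 0.597
grasp_force: 0.0
```

Run:
```python
from h2 import *
st(); f=grab('scene','s1.png'); measure(f)
cv2.imwrite('pics/s1c.png',cv2.resize(f['frame'][120:270,180:400],None,fx=3,fy=3))
```

```text
{'time': 1.9, 'joint_pos': [0.3761, -0.0008, 2.0777, -0.0, 1.0644, -1.2025], 'tool_pos': [0.4255, 0.2478, 0.0055], 'tool_rot': [0.0001, -0.0039, 1.0, 0.0], 'contact_force': [-0.4883, -0.2255, 0.0095], 'grasp_force': 0.0, 'gripper_width': 0.5972}
c [0.5282 0.2431] sz [0.0996 0.1027] ang -0.2 wood [0.572  0.2415] 3
c [0.5325 0.1053] sz [0.1024 0.1004] ang 6.86 wood [0.5769 0.1076] 3
c [ 0.5109 -0.0267] sz [0.1007 0.1023] ang -4.53 wood [ 0.5549 -0.0324] 3
```

View pics/s1c.png

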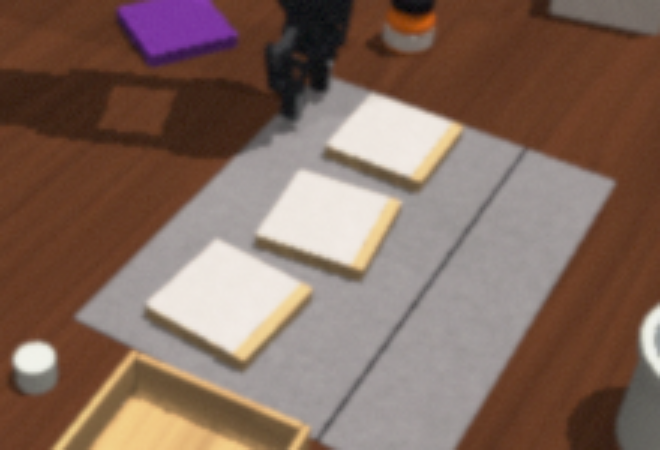

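The spread fingers stand behind panel 1, at crop (290,90). I'll push it to a few mm short of the line.

>>> play_rows --series '[[[0.02,0,0,0,0,0,0.6],[0.014,0,0,0,0,0,0.6],[0.008,0,0,0,0,0,0.6],[0.008,0,0,0,0,0,0.6],[0.008,0,0,0,0,0,0.6],[0.008,0,0,0,0,0,0.6],[0.008,0,0,0,0,0,0.6],[0.008,0,0,0,0,0,0.6],[0.005,0,0,0,0,0,0.6],[0.002,0,0,0,0,0,0.6]]]'

```text
time: 2.95
tool_pos: [0.5149, 0.2476, 0.0052]
tool_rot: [0.0, -0.004, 1.0, -0.0]
contact_force: [-2.9, -0.0, 2.5]
gripper_width: 0.601
grasp_force: 1.3
```

```bash
cat >> h2.py <<'E'
def gap(f, y0, y1, wide=.03):
    """edge-to-line gap along x: profile R-B (wood) to find far top edge at z=.016; returns edge x at ys"""
    im=f['frame'].astype(np.float32); s=im[...,2]-im[...,0]
    res=[]
    for y in np.arange(y0,y1,.004):
        xs=np.arange(.56,.68,.0005); p=px(f,np.c_[xs,np.full(len(xs),y),0*xs+.016]).astype(np.float32)
        a=cv2.remap(s,p[:,0].copy(),p[:,1].copy(),cv2.INTER_LINEAR).ravel()
        if a.max()<35: continue
        i=len(a)-1-np.argmax(a[::-1]>.5*a.max()); k=np.argmax(a)
        j=k
        while j<len(a)-1 and a[j]>.5*a.max(): j+=1
        res.append((y,xs[j]))
    res=np.array(res)
    if len(res)<5: return None
    pf=np.polyfit(res[:,0],res[:,1],1); ym=(y0+y1)/2
    return round(np.polyval(pf,ym),4), round(-np.degrees(np.arctan(pf[0])),2), len(res)
E
python3 - <<'E'
from h2 import *
st()
for n in('top','scene'):
    f=grab(n); print(n); 
    for o in measure(f):
        y=o[0][1]; print('edge x,yaw',gap(f,y-.04,y+.04),'line',round((.6366-.0070*y) if n=='top' else .6372-.0086*y,4))
f=dict(np.load('pics/t0.npz'))
g=cv2.cvtColor(f['frame'],cv2.COLOR_BGR2GRAY)
L=[]
for y in np.arange(-.09,.30,.01):
    xs=np.arange(.62,.655,.0005); p=px(f,np.c_[xs,np.full(len(xs),y),0*xs]).astype(np.float32)
    a=cv2.remap(g.astype(np.float32),p[:,0].copy(),p[:,1].copy(),cv2.INTER_LINEAR).ravel()
    wt=np.clip(np.median(a)-a-15,0,None)
    if wt.sum()>0:L.append((y,(wt*xs).sum()/wt.sum()))
L=np.array(L);print('top line x=',np.polyfit(L[:,0],L[:,1],1))
E
```

```text
{'time': 2.95, 'joint_pos': [0.3181, 0.1759, 1.8882, -0.0, 1.0775, -1.2602], 'tool_pos': [0.5149, 0.2476, 0.0052], 'tool_rot': [0.0, -0.0037, 1.0, -0.0], 'contact_force': [-2.9369, -0.0213, 2.4901], 'grasp_force': 1.2689, 'gripper_width': 0.6006}
top
c [0.5882 0.2169] sz [0.0778 0.0404] ang 0.42 wood [0.6215 0.2173] 3
c [0.5326 0.1083] sz [0.099  0.0989] ang 6.91 wood [0.5765 0.1141] 3
c [ 0.5109 -0.0243] sz [0.0996 0.0974] ang -4.71 wood [ 0.5553 -0.0268] 3
edge x,yaw (np.float64(0.6247), np.float64(31.44), 14) line 0.6351
edge x,yaw (np.float64(0.583), np.float64(6.79), 21) line 0.6358
edge x,yaw (np.float64(0.5622), np.float64(-2.7), 16) line 0.6368
scene
c [0.5779 0.2424] sz [0.1001 0.1018] ang 0.03 wood [0.6208 0.2398] 3
c [0.533  0.1052] sz [0.1021 0.1011] ang 5.97 wood [0.5769 0.1075] 3
c [ 0.5109 -0.0267] sz [0.1007 0.1023] ang -4.53 wood [ 0.5549 -0.0325] 3
edge x,yaw (np.float64(0.6288), np.float64(0.64), 20) line 0.6351
edge x,yaw (np.float64(0.5848), np.float64(6.79), 21) line 0.6363
edge x,yaw (np.float64(0.5652), np.float64(-1.73), 21) line 0.6374
top line x= [-0.00634175  0.63743222]
```

>>> play_rows --series '[[[-0.02,0,0,0,0,0,0.6],[-0.035,0,0,0,0,0,0.6],[-0.035,0,0,0,0,0,0.6],[0,-0.035,0,0,0,0,0.6],[0,-0.035,0,0,0,0,0.6],[0,-0.035,0,0,0,0,0.6],[0,-0.035,0,0,0,0,0.6],[0.015,0,0,0,0,0,0.6],[0.015,0,0,0,0,0,0.6]]]'

```text
time: 3.95
tool_pos: [0.4547, 0.1066, 0.0054]
tool_rot: [0.001, -0.003, 1.0, -0.0]
contact_force: [0.2, 0.5, 1.2]
gripper_width: 0.598
grasp_force: 0.0
```

>>> play_rows --series '[[[0.008,0,0,0,0,0,0.6],[0.008,0,0,0,0,0,0.6],[0.008,0,0,0,0,0,0.6],[0.008,0,0,0,0,0,0.6],[0.008,0,0,0,0,0,0.6],[0.008,0,0,0,0,0,0.6],[0.008,0,0,0,0,0,0.6],[0.003,0,0,0,0,0,0.6],[0.002,0,0,0,0,0,0.6]]]'

```text
time: 4.85
tool_pos: [0.5155, 0.1076, 0.0054]
tool_rot: [-0.0, -0.004, 1.0, -0.0]
contact_force: [-2.6, -0.7, 3.0]
gripper_width: 0.595
grasp_force: 1.4
```

>>> play_rows --series '[[[-0.02,0,0,0,0,0,0.6],[-0.045,0,0,0,0,0,0.6],[-0.04,0,0,0,0,0,0.6],[0,-0.033,0,0,0,0,0.6],[0,-0.033,0,0,0,0,0.6],[0,-0.033,0,0,0,0,0.6],[0,-0.033,0,0,0,0,0.6],[0.015,0,0,0,0,0,0.6],[0.01,0,0,0,0,0,0.6],[0.008,0,0,0,0,0,0.6]]]'

```text
time: 5.85
tool_pos: [0.4443, -0.0243, 0.0057]
tool_rot: [0.001, -0.004, 1.0, -0.0]
contact_force: [0.1, 0.3, 0.2]
gripper_width: 0.6
grasp_force: 0.0
```

>>> play_rows --series '[[[0.008,0,0,0,0,0,0.6],[0.008,0,0,0,0,0,0.6],[0.008,0,0,0,0,0,0.6],[0.008,0,0,0,0,0,0.6],[0.008,0,0,0,0,0,0.6],[0.008,0,0,0,0,0,0.6],[0.008,0,0,0,0,0,0.6],[0.008,0,0,0,0,0,0.6],[0.004,0,0,0,0,0,0.6],[0.003,0,0,0,0,0,0.6]]]'

```text
time: 6.85
tool_pos: [0.5146, -0.0244, 0.0054]
tool_rot: [-0.0, -0.004, 1.0, -0.0]
contact_force: [-1.0, 0.6, 1.7]
gripper_width: 0.603
grasp_force: 1.1
```

```bash
python3 -c "
from h2 import *
st()"
```

```text
{'time': 6.85, 'joint_pos': [-0.1918, 0.0529, 2.0231, -0.0001, 1.0662, -1.7702], 'tool_pos': [0.5146, -0.0244, 0.0054], 'tool_rot': [-0.0003, -0.0039, 1.0, -0.0], 'contact_force': [-0.9652, 0.5614, 1.6953], 'grasp_force': 1.1217, 'gripper_width': 0.6027}
```

>>> play_rows --series '[[[-0.02,0,0,0,0,0,0.6],[-0.05,0,0,0,0,0,0.6],[-0.05,0,0.03,0,0,0,0.6],[-0.03,0,0.03,0,0,0,0.6],[0,0,0.03,0,0,0,0.6],[0,-0.04,0.03,0,0,0,0.6],[0,-0.04,0,0,0,0,0.6],[0,-0.04,0,0,0,0,0.6],[0,-0.04,0,0,0,0,0.6],[0,-0.04,0,0,0,0,0.6]]]'

```text
time: 7.85
tool_pos: [0.3715, -0.2263, 0.1217]
tool_rot: [0.001, -0.004, 1.0, -0.001]
contact_force: [0.9, 0.2, -0.1]
gripper_width: 0.599
grasp_force: 0.0
```

Run:
```python
from h2 import *
st()
for n,l in(('top',(-.00634,.63743)),('scene',(-.0086,.6372))):
    f=grab(n,'a_%s.png'%n); print(n)
    for o in measure(f):
        y=o[0][1]; print('edge x,yaw',gap(f,y-.035,y+.035),'line',round(np.polyval(l,y),4))
f=dict(np.load('pics/a_top.npz'));cv2.imwrite('pics/a.png',cv2.resize(f['frame'][95:235,125:305],None,fx=4,fy=4,interpolation=cv2.INTER_CUBIC))
```

```text
{'time': 7.85, 'joint_pos': [-0.7187, -0.3375, 2.1505, 0.0003, 1.3262, -2.2969], 'tool_pos': [0.3715, -0.2263, 0.1217], 'tool_rot': [0.001, -0.0037, 1.0, -0.0007], 'contact_force': [0.9426, 0.2128, -0.0969], 'grasp_force': 0.0, 'gripper_width': 0.5986}
top
c [0.5772 0.2462] sz [0.0996 0.0992] ang 0.27 wood [0.6214 0.2455] 3
c [0.5777 0.1031] sz [0.0994 0.0987] ang 0.47 wood [0.6218 0.1025] 3
c [ 0.5766 -0.0212] sz [0.0991 0.0991] ang 0.35 wood [ 0.6207 -0.0202] 3
edge x,yaw (np.float64(0.6273), np.float64(0.21), 18) line 0.6359
edge x,yaw (np.float64(0.6278), np.float64(0.41), 18) line 0.6368
edge x,yaw (np.float64(0.6267), np.float64(0.59), 18) line 0.6376
scene
c [0.5767 0.2422] sz [0.1021 0.1022] ang 0.62 wood [0.6208 0.241 ] 3
c [0.5774 0.0996] sz [0.1024 0.1017] ang 0.17 wood [0.6213 0.098 ] 3
c [ 0.5769 -0.0243] sz [0.1021 0.1007] ang 0.72 wood [ 0.621  -0.0262] 3
edge x,yaw (np.float64(0.6288), np.float64(0.78), 18) line 0.6351
edge x,yaw (np.float64(0.6297), np.float64(0.55), 18) line 0.6363
edge x,yaw (np.float64(0.6289), np.float64(0.35), 18) line 0.6374
```

View pics/a.png

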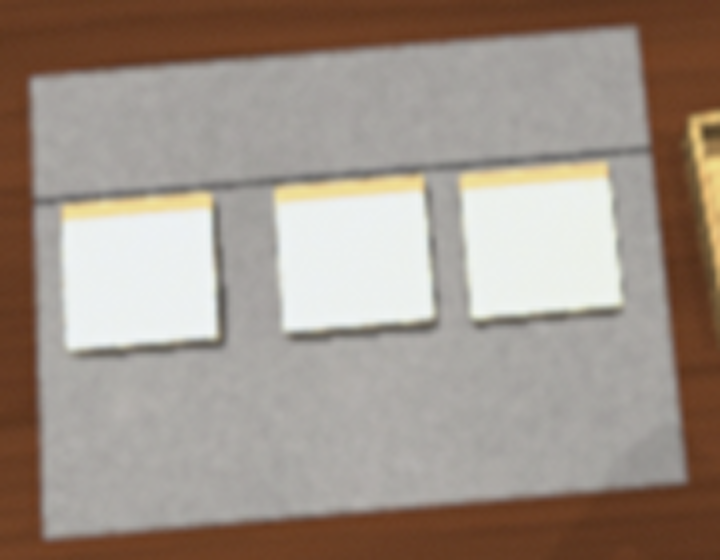

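The panels are square to the line, with their edges at crop rows ~195/180/165 and still 8.5, 8.9 and 10.7 mm short. Now the final pushes, starting with panel 3.

>>> play_rows --series '[[[0,0.04,0,0,0,0,0.6],[0,0.04,0,0,0,0,0.6],[0.015,0.04,0,0,0,0,0.6],[0.025,0.04,0,0,0,0,0.6],[0.025,0.042,-0.02,0,0,0,0.6],[0.02,0,-0.04,0,0,0,0.6],[0.02,0,-0.035,0,0,0,0.6],[0,0,-0.015,0,0,0,0.6],[0,0,-0.006,0,0,0,0.6],[0,0,0,0,0,0,0.6]]]'

```text
time: 8.95
tool_pos: [0.4743, -0.024, 0.0055]
tool_rot: [-0.001, -0.004, 1.0, 0.0]
contact_force: [0.5, -1.3, 0.2]
gripper_width: 0.599
grasp_force: 0.0
```

>>> play_rows --series '[[[0.02,0,0,0,0,0,0.6],[0.015,0,0,0,0,0,0.6],[0.004,0,0,0,0,0,0.6],[0.004,0,0,0,0,0,0.6],[0.004,0,0,0,0,0,0.6],[0.002,0,0,0,0,0,0.6],[0.0015,0,0,0,0,0,0.6],[0,0,0,0,0,0,0.6]]]'

```text
time: 9.75
tool_pos: [0.5255, -0.0245, 0.006]
tool_rot: [0.0, -0.004, 1.0, 0.0]
contact_force: [-1.8, -0.7, 0.2]
gripper_width: 0.597
grasp_force: 0.6
```

>>> play_rows --series '[[[-0.025,0,0,0,0,0,0.6],[0,0.042,0,0,0,0,0.6],[0,0.042,0,0,0,0,0.6],[0,0.042,0,0,0,0,0.6],[0.01,0,0,0,0,0,0.6],[0.004,0,0,0,0,0,0.6],[0.004,0,0,0,0,0,0.6],[0.004,0,0,0,0,0,0.6],[0.002,0,0,0,0,0,0.6],[0,0,0,0,0,0,0.6]]]'

```text
time: 10.75
tool_pos: [0.525, 0.1006, 0.006]
tool_rot: [0.0, -0.003, 1.0, -0.0]
contact_force: [0.3, 1.0, 0.8]
gripper_width: 0.601
grasp_force: 0.0
```

>>> play_rows --series '[[[-0.025,0,0,0,0,0,0.6],[0,0.048,0,0,0,0,0.6],[0,0.048,0,0,0,0,0.6],[0,0.048,0,0,0,0,0.6],[0.01,0,0,0,0,0,0.6],[0.004,0,0,0,0,0,0.6],[0.004,0,0,0,0,0,0.6],[0.004,0,0,0,0,0,0.6],[0.0015,0,0,0,0,0,0.6],[0,0,0,0,0,0,0.6]]]'

```text
time: 11.75
tool_pos: [0.5234, 0.2444, 0.0059]
tool_rot: [0.0, -0.003, 1.0, -0.0]
contact_force: [-0.1, -0.3, 0.8]
gripper_width: 0.599
grasp_force: 0.1
```

>>> play_rows --series '[[[-0.03,0,0,0,0,0,0.6],[-0.04,0,0,0,0,0,0.6],[-0.05,0,0.03,0,0,0,0.6],[-0.03,0,0.04,0,0,0,0.6],[0,-0.04,0.04,0,0,0,0.8],[0,-0.05,0.02,0,0,0,1.0],[0,-0.05,0,0,0,0,1.0],[0,-0.05,0,0,0,0,1.0],[0,-0.05,0,0,0,0,1.0],[0,-0.05,0,0,0,0,1.0]]]'

```text
time: 12.75
tool_pos: [0.38, -0.0386, 0.1262]
tool_rot: [0.001, -0.004, 1.0, -0.001]
contact_force: [1.2, -0.6, 0.2]
gripper_width: 1.0
grasp_force: 0.0
```

>>> play_rows --series '[[[0,-0.05,0,0,0,0,1.0],[0,-0.05,0,0,0,0,1.0],[0,-0.05,0,0,0,0,1.0],[0,-0.03,0,0,0,0,1.0]]]'

```text
time: 13.15
tool_pos: [0.3796, -0.2201, 0.1262]
tool_rot: [0.001, -0.002, 1.0, -0.001]
contact_force: [0.5, -0.2, -0.2]
gripper_width: 1.001
grasp_force: 0.0
```

```bash
cat >> h2.py <<'E'
def full():
    st()
    for n,l in(('top',(-.00634,.63743)),('scene',(-.0086,.6372))):
        f=grab(n,'b_%s.png'%n); print(n)
        for o in measure(f):
            y=o[0][1]; print('  short by',round(np.polyval(l,y)-o[0][0]-.05,4),'edge x,yaw',gap(f,y-.035,y+.035),'line',round(np.polyval(l,y),4))
E
python3 - <<'E'
from h2 import *
full()
f=dict(np.load('pics/b_top.npz'));cv2.imwrite('pics/b1.png',cv2.resize(f['frame'][105:225,125:445],None,fx=2.5,fy=2.5,interpolation=cv2.INTER_CUBIC))
E
```

```text
{'time': 13.15, 'joint_pos': [-0.6948, -0.3317, 2.1381, -0.0008, 1.3328, -2.2693], 'tool_pos': [0.3796, -0.2201, 0.1262], 'tool_rot': [0.0007, -0.0019, 1.0, -0.0011], 'contact_force': [0.4905, -0.1901, -0.2044], 'grasp_force': 0.0, 'gripper_width': 1.0012}
top
c [0.5855 0.2445] sz [0.0989 0.099 ] ang 0.27 wood [0.6298 0.2445] 3
c [0.5868 0.1015] sz [0.0991 0.0989] ang 0.27 wood [0.6309 0.103 ] 3
c [ 0.5872 -0.0211] sz [0.0992 0.0992] ang 0.42 wood [ 0.6312 -0.0216] 3
  short by 0.0003 edge x,yaw (np.float64(0.6355), np.float64(0.13), 18) line 0.6359
  short by -0.0 edge x,yaw (np.float64(0.6369), np.float64(0.33), 18) line 0.6368
  short by 0.0003 edge x,yaw (np.float64(0.6371), np.float64(0.33), 18) line 0.6376
scene
c [0.5851 0.2421] sz [0.1023 0.1016] ang 0.34 wood [0.6295 0.24  ] 3
c [0.5869 0.0984] sz [0.1016 0.101 ] ang 0.31 wood [0.6311 0.0961] 3
c [ 0.5873 -0.0241] sz [0.1019 0.1005] ang 0.22 wood [ 0.6315 -0.0265] 3
  short by 0.0001 edge x,yaw (np.float64(0.6376), np.float64(0.47), 18) line 0.6351
  short by -0.0005 edge x,yaw (np.float64(0.6392), np.float64(0.16), 18) line 0.6364
  short by 0.0001 edge x,yaw (np.float64(0.6398), np.float64(0.44), 18) line 0.6374
```

View pics/b1.png

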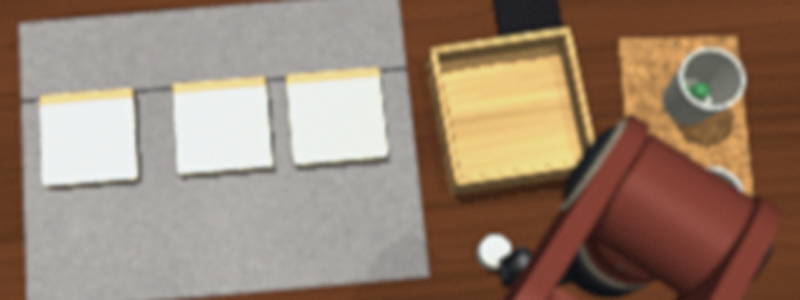

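All three panels are within 0.5 mm of the line, with edges at crop rows ~95/83/75. Next I'll locate the cup rims and the tray from the first, unobstructed pictures.

```bash
cat > h3.py <<'E'
from h2 import *
from scipy.optimize import least_squares
def cups(f,guess,rad=.033,z=.079):
    hsv=cv2.cvtColor(f['frame'],cv2.COLOR_BGR2HSV)
    cam=(-f['R'].T@f['t'].ravel())[:2]
    for g in guess:
        m=((hsv[...,1]<70)&(hsv[...,2]>70)).astype(np.uint8)
        p=px(f,[(g[0],g[1],z)])[0]; roi=np.zeros_like(m); cv2.circle(roi,tuple(int(v) for v in p),30,1,-1); m&=roi
        m=cv2.morphologyEx(m,cv2.MORPH_CLOSE,np.ones((5,5),np.uint8))
        cs,_=cv2.findContours(m,cv2.RETR_EXTERNAL,cv2.CHAIN_APPROX_NONE); c=max(cs,key=cv2.contourArea)
        P=w(f,c[:,0,:],z)[:,:2]; c0=np.array(g,float); d=c0-cam; d/=np.linalg.norm(d)
        for _ in range(8):
            Q=P[((P-c0)@d>0.0)&(np.hypot(*(P-c0).T)<.045)]
            c0=least_squares(lambda x:np.hypot(*(Q-x).T)-rad,c0,loss='soft_l1',f_scale=.001).x
        print('cup',np.round(c0,4),'res',np.round(np.std(np.hypot(*(Q-c0).T)-rad),4),len(Q))
E
python3 - <<'E'
from h3 import *
a=dict(np.load('pics/t0.npz'));b=dict(np.load('pics/s0.npz'))
for f in(a,b): cups(f,[(.572,-.398),(.45,-.385)])
# tray: outer rim corners -> wood-coloured mask
im=a['frame']
for f in (a,b):
    q=np.round(px(f,[(.565,-.205,.006),(.64,-.128,.045),(.649,-.277,.045),(.496,-.28,.045),(.481,-.131,.045)]),1); print(q.tolist())
s=b['frame']; cv2.imwrite('pics/s2.png',cv2.resize(s[225:384,80:345],None,fx=3,fy=3,interpolation=cv2.INTER_CUBIC))
E
```

```text
cup [ 0.5731 -0.4003] res 0.0009 36
cup [ 0.4494 -0.3792] res 0.0008 37
cup [ 0.5765 -0.4039] res 0.0006 53
cup [ 0.4513 -0.3837] res 0.0006 47
[[328.1, 153.8], [298.1, 124.5], [354.0, 116.9], [363.1, 172.8], [305.8, 183.2]]
[[233.0, 280.9], [282.0, 261.1], [247.2, 315.2], [183.9, 279.4], [221.1, 231.5]]
```

View pics/s2.png

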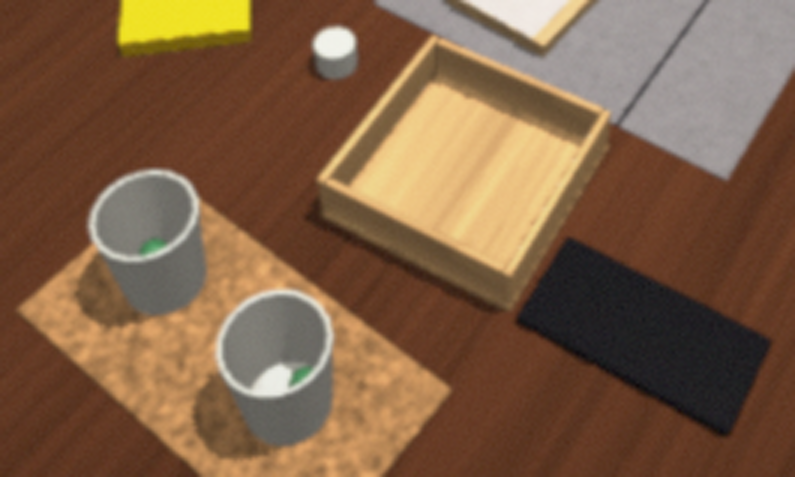

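The rims are at about (.575,−.402) and (.450,−.382), the tray centre is at about (.567,−.204), and there are beads in both cups. I'll lift, put the closing axis radial and tilt the tool to one side. Then I can take the cups side-on and pour by spinning the last joint.

>>> play_rows --series '[[[0,0,0.03,0,0,-8.5,1],[0,0,0.03,0,0,-8.5,1],[0,0,0.03,0,0,-8.5,1],[0,0,0.03,0,0,-8.5,1],[0.01,-0.01,0.02,0,0,-8.5,1],[0.02,-0.01,0,0,0,-8.5,1],[0.02,-0.01,0,0,0,-8.5,1],[0.02,-0.01,0,0,0,-8.5,1],[0.02,-0.01,0,0,0,-8.5,1],[0.02,-0.02,0,0,0,-8.5,1]]]'

```text
time: 14.25
tool_pos: [0.4911, -0.2853, 0.2657]
tool_rot: [0.0, 0.674, 0.738, 0.0]
contact_force: [-0.9, -0.4, 0.4]
gripper_width: 1.002
grasp_force: 0.0
```

>>> play_rows --series '[[[0,0,0,0,0,-8.5,1],[0,0,0,0,0,-8.5,1],[0,0,0,0,0,-8.5,1],[0,0,0,0,0,-8.5,1],[0,0,0,0,0,-8.5,1],[0,0,0,6.6,-5.2,0,1],[0,0,0,6.6,-5.2,0,1],[0,0,0,0,0,0,1]]]'

```text
time: 15.05
tool_pos: [0.4886, -0.2873, 0.2646]
tool_rot: [-0.063, 0.886, 0.439, 0.132]
contact_force: [-0.6, -0.5, -1.0]
gripper_width: 1.0
grasp_force: 0.0
```

Run:
```python
from h3 import *
from scipy.spatial.transform import Rotation as Ro
st(); q=manip.state()['tool_rot']; M=Ro.from_quat([*q[1:],q[0]]).as_matrix(); print(M.round(3))
a=dict(np.load('pics/s0.npz'))
C=w(a,[(225,238.3),(281.7,263.3),(251.7,316.7),(187.3,286.7)],.045);print(C.round(3).tolist(),C.mean(0).round(3))
```

```text
{'time': 15.05, 'joint_pos': [-0.8074, -0.1098, 1.7367, 0.2909, 1.5581, -0.1666], 'tool_pos': [0.4886, -0.2873, 0.2646], 'tool_rot': [-0.0631, 0.8864, 0.4391, 0.1321], 'contact_force': [-0.5604, -0.4612, -0.9596], 'grasp_force': 0.0, 'gripper_width': 0.9999}
[[ 0.579  0.795  0.179]
 [ 0.762 -0.606  0.228]
 [ 0.29   0.004 -0.957]]
[[0.501, -0.143, 0.045], [0.642, -0.133, 0.045], [0.658, -0.275, 0.045], [0.513, -0.29, 0.045]] [ 0.578 -0.21   0.045]
```

Positive tilt makes the tool point left with its body on the free right side, and j4 goes positive with plenty of range left. I'll continue to 60° while moving to the right of the far cup.

>>> play_rows --series '[[[0.007,-0.036,-0.01,6.8,-5.2,0,1],[0.007,-0.036,-0.01,6.8,-5.2,0,1],[0.007,-0.036,-0.01,6.8,-5.2,0,1],[0.007,-0.036,-0.01,6.8,-5.2,0,1],[0.007,-0.036,-0.01,6.8,-5.2,0,1],[0,0,0,0,0,0,1]]]'

```text
time: 15.65
tool_pos: [0.5227, -0.4677, 0.2002]
tool_rot: [-0.226, 0.779, 0.379, 0.446]
contact_force: [-2.1, 1.6, -2.5]
gripper_width: 0.999
grasp_force: 0.0
```

```bash
cat >> h3.py <<'E'
from scipy.spatial.transform import Rotation as Ro
def pose():
    s=manip.state(); q=s['tool_rot']; M=Ro.from_quat([*q[1:],q[0]]).as_matrix(); return np.array(s['tool_pos']),M
E
python3 - <<'E'
from h3 import *
st(); p,M=pose(); print(M.round(3)); t=M[:,2]
T=np.array([.575,-.402,.049])+.022*t; print('target',T.round(4),'pre',(T-.11*t).round(4),'delta pre',(T-.11*t-p).round(4))
f=grab('scene','s3.png'); f=grab('top','t3.png'); full()
E
```

```text
{'time': 15.65, 'joint_pos': [-1.1506, 0.4958, 1.3775, 0.9013, 1.8217, -0.5106], 'tool_pos': [0.5227, -0.4677, 0.2002], 'tool_rot': [-0.226, 0.7789, 0.3786, 0.4461], 'contact_force': [-2.0674, 1.5697, -2.4944], 'grasp_force': 0.0, 'gripper_width': 0.9986}
[[ 0.315  0.791  0.524]
 [ 0.388 -0.611  0.69 ]
 [ 0.866 -0.014 -0.5  ]]
target [ 0.5865 -0.3868  0.038 ] pre [ 0.5289 -0.4627  0.093 ] delta pre [ 0.0062  0.0049 -0.1072]
{'time': 15.75, 'joint_pos': [-1.1461, 0.4793, 1.3777, 0.9031, 1.8233, -0.5106], 'tool_pos': [0.5251, -0.4654, 0.2113], 'tool_rot': [-0.2205, 0.7775, 0.3844, 0.4462], 'contact_force': [0.3715, 0.5285, 1.0387], 'grasp_force': 0.0, 'gripper_width': 0.9984}
top
c [0.5855 0.2445] sz [0.0989 0.099 ] ang 0.27 wood [0.6297 0.2448] 3
c [0.5868 0.1015] sz [0.0991 0.0989] ang 0.27 wood [0.6309 0.103 ] 3
c [ 0.5872 -0.0211] sz [0.0992 0.0992] ang 0.42 wood [ 0.6312 -0.0216] 3
  short by 0.0003 edge x,yaw (np.float64(0.6355), np.float64(-0.0), 18) line 0.6359
  short by -0.0 edge x,yaw (np.float64(0.6369), np.float64(0.31), 18) line 0.6368
  short by 0.0003 edge x,yaw (np.float64(0.6371), np.float64(0.33), 18) line 0.6376
scene
c [0.5851 0.2421] sz [0.1023 0.1016] ang 0.34 wood [0.6294 0.2396] 3
c [0.5867 0.0984] sz [0.1019 0.101 ] ang 0.32 wood [0.6311 0.0961] 3
c [ 0.5873 -0.0241] sz [0.1019 0.1005] ang 0.22 wood [ 0.6315 -0.0266] 3
  short by 0.0001 edge x,yaw (np.float64(0.6375), np.float64(0.66), 18) line 0.6351
  short by -0.0004 edge x,yaw (np.float64(0.6392), np.float64(0.29), 18) line 0.6364
  short by 0.0001 edge x,yaw (np.float64(0.6398), np.float64(0.63), 18) line 0.6374
```

View pics/s3.png

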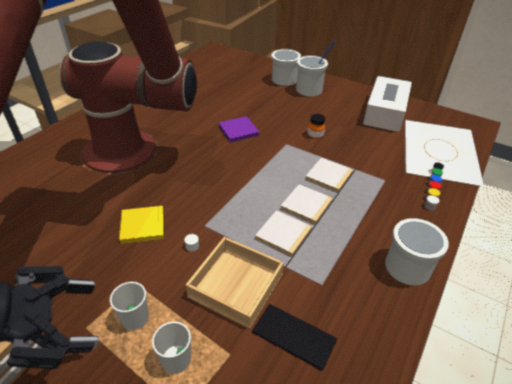

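The gripper is open and tilted, to the right of the cork mat at (50,310) in the image, pointing at the cups. I'll go down and then advance along the tool axis onto the far cup.

>>> play_rows --series '[[[0.001,0.001,-0.03,0,0,0,1],[0.001,0.001,-0.03,0,0,0,1],[0.001,0.001,-0.03,0,0,0,1],[0.001,0,-0.028,0,0,0,1],[0,0,0,0,0,0,1],[0,0,0,0,0,0,1]]]'

```text
time: 16.45
tool_pos: [0.5305, -0.4629, 0.1017]
tool_rot: [-0.215, 0.777, 0.388, 0.447]
contact_force: [-0.4, -0.3, -0.4]
gripper_width: 1.001
grasp_force: 0.0
```

Run:
```python
from h3 import *
st(); p,M=pose(); t=M[:,2]
T=np.array([.575,-.402,.049])+.022*t; print(M.round(3)); print('delta',(T-p).round(4),'in tool',(M.T@(T-p)).round(4))
f=grab('top','t4.png');g=grab('scene');cups(g,[(.575,-.402),(.45,-.382)])
g=grab('wrist'); cv2.imwrite('pics/w4.png',np.hstack([f['frame'][60:260,270:512],g['frame'][::2,::2][:,:]][0:1]+[cv2.resize(g['frame'],(267,200))]))
```

```text
{'time': 16.45, 'joint_pos': [-1.1385, 0.6037, 1.4052, 0.8824, 1.7164, -0.6378], 'tool_pos': [0.5305, -0.4629, 0.1017], 'tool_rot': [-0.2154, 0.7767, 0.3881, 0.4469], 'contact_force': [-0.3741, -0.2924, -0.4497], 'grasp_force': 0.0, 'gripper_width': 1.0013}
[[ 0.299  0.795  0.527]
 [ 0.41  -0.606  0.682]
 [ 0.861  0.012 -0.508]]
delta [ 0.0561  0.0759 -0.0639] in tool [-0.0071 -0.0021  0.1137]
cup [ 0.5765 -0.4039] res 0.0006 53
cup [ 0.4513 -0.3836] res 0.0007 48
```

View pics/w4.png

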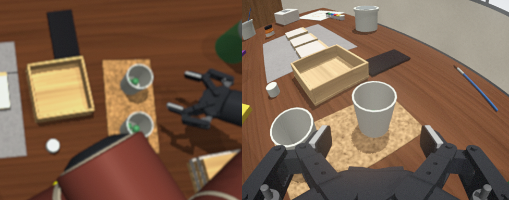

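The wrist view shows the far cup centred between the fingers at (375,110), and the top view shows the fingers aimed at it. I'll advance and close.

>>> play_rows --series '[[[0.0125,0.017,-0.0142,0,0,0,1],[0.0125,0.017,-0.0142,0,0,0,1],[0.0125,0.017,-0.0142,0,0,0,1],[0.0125,0.017,-0.0142,0,0,0,1],[0.006,0.008,-0.007,0,0,0,1],[0,0,0,0,0,0,1],[0,0,0,0,0,0,0.5],[0,0,0,0,0,0,0.5],[0,0,0,0,0,0,0.5],[0,0,0,0,0,0,0.5]]]'

```text
time: 17.6
tool_pos: [0.5855, -0.3891, 0.036]
tool_rot: [-0.216, 0.777, 0.386, 0.448]
contact_force: [-1.0, -2.0, 5.7]
gripper_width: 0.708
grasp_force: 63.9
```

Run:
```python
from h3 import *
st(); p,M=pose(); print(M.round(3))
g=grab('wrist');f=grab('scene'); cups(f,[(.575,-.402),(.45,-.382)])
cv2.imwrite('pics/w5.png',np.hstack([f['frame'][200:384,40:300],cv2.resize(g['frame'],(260,184))]))
```

```text
{'time': 17.6, 'joint_pos': [-1.0265, 0.6395, 1.4864, 0.9369, 1.5664, -0.6667], 'tool_pos': [0.5855, -0.3891, 0.036], 'tool_rot': [-0.2157, 0.7769, 0.3862, 0.448], 'contact_force': [-1.0348, -1.9558, 5.7164], 'grasp_force': 63.948, 'gripper_width': 0.7077}
[[ 0.3    0.793  0.53 ]
 [ 0.407 -0.609  0.681]
 [ 0.863  0.011 -0.506]]
cup [ 0.5757 -0.4028] res 0.0013 56
cup [ 0.4507 -0.3834] res 0.0006 46
```

View pics/w5.png

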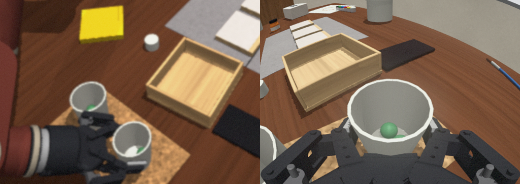

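The far cup is gripped (64 N, opening 0.708 ≈ 60 mm) with a bead visible inside. I'll lift it and carry it over the tray.

>>> play_rows --series '[[[0,0,0.01,0,0,0,0.5],[0,0,0.03,0,0,0,0.5],[0,0,0.035,0,0,0,0.5],[0,0,0.025,0,0,0,0.5],[0,0.041,0,0,0,0,0.5],[0,0.041,0,0,0,0,0.5],[0,0.041,0,0,0,0,0.5],[0,0.041,0,0,0,0,0.5],[0,0.041,0,0,0,0,0.5],[0,0.038,0,0,0,0,0.5]]]'

```text
time: 18.7
tool_pos: [0.5845, -0.1424, 0.1336]
tool_rot: [-0.217, 0.777, 0.386, 0.447]
contact_force: [0.9, -0.0, -0.6]
gripper_width: 0.71
grasp_force: 64.6
```

>>> play_rows --series '[[[0,0,-0.004,0,0,0,0.5],[0,0,0,4.24,5.45,-4.05,0.5],[0,0,0,4.24,5.45,-4.05,0.5],[0,0,0,4.24,5.45,-4.05,0.5],[0,0,0,4.24,5.45,-4.05,0.5],[0,0,0,4.24,5.45,-4.05,0.5],[0,0,0,4.24,5.45,-4.05,0.5],[0,0,0,4.24,5.45,-4.05,0.5],[0,0,0,0,0,0,0.5]]]'

```text
time: 19.6
tool_pos: [0.5851, -0.1451, 0.1297]
tool_rot: [-0.402, 0.867, -0.025, 0.294]
contact_force: [-0.3, 0.2, -1.1]
gripper_width: 0.712
grasp_force: 65.0
```

Run:
```python
from h3 import *
st(); p,M=pose(); print(M.round(3),(p-.022*M[:,2]).round(3))
f=grab('scene'); cv2.imwrite('pics/s6.png',cv2.resize(f['frame'][180:384,40:340],None,fx=2,fy=2))
```

```text
{'time': 19.6, 'joint_pos': [-0.7899, 0.1563, 1.9394, 1.0485, 1.4142, 0.4496], 'tool_pos': [0.5851, -0.1451, 0.1297], 'tool_rot': [-0.4017, 0.867, -0.0247, 0.2938], 'contact_force': [-0.3189, 0.1829, -1.0641], 'grasp_force': 65.038, 'gripper_width': 0.7118}
[[ 0.826  0.193  0.529]
 [-0.279 -0.676  0.682]
 [ 0.49  -0.711 -0.505]] [ 0.573 -0.16   0.141]
```

View pics/s6.png

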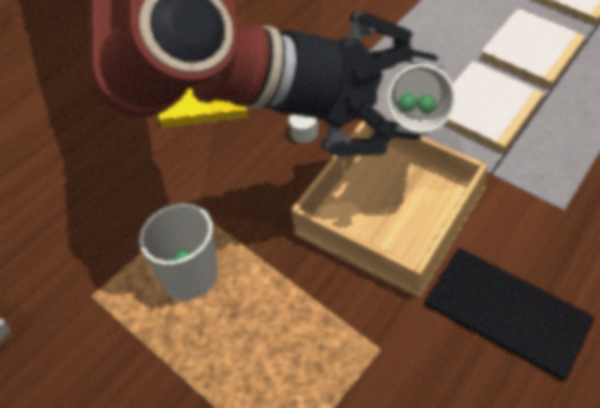

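The cup is over the tray with two beads in it, and its mouth is turning to the right. I'll keep spinning more slowly to pour.

>>> play_rows --series '[[[0,0,-0.002,3.18,4.09,-3.04,0.5],[0,0,-0.002,3.18,4.09,-3.04,0.5],[0,0,-0.002,3.18,4.09,-3.04,0.5],[0,0,-0.002,3.18,4.09,-3.04,0.5],[0,0,-0.002,2.65,3.41,-2.53,0.5],[0,0,-0.002,2.65,3.41,-2.53,0.5],[0,0,0,2.65,3.41,-2.53,0.5],[0,0,0,2.65,3.41,-2.53,0.5],[0,0,0,2.65,3.41,-2.53,0.5],[0,0,0,2.65,3.41,-2.53,0.5]]]'

```text
time: 20.65
tool_pos: [0.5852, -0.1448, 0.1178]
tool_rot: [-0.491, 0.761, -0.417, 0.08]
contact_force: [-0.4, 0.0, -1.1]
gripper_width: 0.706
grasp_force: 65.0
```

>>> play_rows --series '[[[0,0,0,2.65,3.41,-2.53,0.5],[0,0,0,2.65,3.41,-2.53,0.5],[0,0,0,4.24,5.45,-4.05,0.5],[0,0,0,4.24,5.45,-4.05,0.5],[0,0,0,4.24,5.45,-4.05,0.5],[0,0,0,4.24,5.45,-4.05,0.5],[0,0,0,0,0,0,0.5],[0,0,0,0,0,0,0.5],[0,0,0,0,0,0,0.5]]]'

```text
time: 21.55
tool_pos: [0.5852, -0.1445, 0.1179]
tool_rot: [0.487, -0.562, 0.661, 0.1]
contact_force: [-0.8, -0.4, -1.1]
gripper_width: 0.71
grasp_force: 65.0
```

Run:
```python
from h3 import *
st(); p,M=pose(); print(M.round(3),(p-.022*M[:,2]).round(3))
f=grab('scene'); g=grab('top'); cv2.imwrite('pics/s7.png',np.hstack([cv2.resize(f['frame'][200:384,100:320],None,fx=2,fy=2),cv2.resize(g['frame'][90:220,270:440],(340,368))]))
full()
```

```text
{'time': 21.55, 'joint_pos': [-0.7891, 0.174, 1.9437, 1.0535, 1.3997, 2.1045], 'tool_pos': [0.5852, -0.1445, 0.1179], 'tool_rot': [0.4874, -0.5617, 0.661, 0.1002], 'contact_force': [-0.7957, -0.392, -1.105], 'grasp_force': 64.9676, 'gripper_width': 0.71}
[[ 0.106 -0.84   0.532]
 [-0.645  0.349  0.68 ]
 [-0.757 -0.415 -0.505]] [ 0.574 -0.159  0.129]
{'time': 21.65, 'joint_pos': [-0.7891, 0.174, 1.9438, 1.0536, 1.3997, 2.1056], 'tool_pos': [0.5852, -0.1444, 0.1179], 'tool_rot': [0.4874, -0.5613, 0.6613, 0.1005], 'contact_force': [0.702, 0.4247, -0.2091], 'grasp_force': 64.9679, 'gripper_width': 0.7087}
top
c [0.5855 0.2445] sz [0.0989 0.099 ] ang 0.27 wood [0.6297 0.2448] 3
c [0.5868 0.1015] sz [0.0991 0.0989] ang 0.27 wood [0.6309 0.103 ] 3
c [ 0.5872 -0.0211] sz [0.0992 0.0992] ang 0.42 wood [ 0.6312 -0.0216] 3
  short by 0.0003 edge x,yaw (np.float64(0.6355), np.float64(0.13), 18) line 0.6359
  short by -0.0 edge x,yaw (np.float64(0.6368), np.float64(0.47), 18) line 0.6368
  short by 0.0003 edge x,yaw (np.float64(0.6371), np.float64(0.33), 18) line 0.6376
scene
c [0.5849 0.2425] sz [0.1016 0.1022] ang -0.23 wood [0.6294 0.2399] 3
c [0.5867 0.0984] sz [0.1019 0.101 ] ang 0.32 wood [0.6311 0.0961] 3
c [ 0.5615 -0.0235] sz [0.1004 0.1538] ang -0.36 wood [ 0.6315 -0.0266] 3
  short by 0.0002 edge x,yaw (np.float64(0.6376), np.float64(0.38), 18) line 0.6351
  short by -0.0004 edge x,yaw (np.float64(0.6392), np.float64(0.29), 18) line 0.6364
  short by 0.0259 edge x,yaw (np.float64(0.6399), np.float64(0.34), 18) line 0.6374
```

View pics/s7.png

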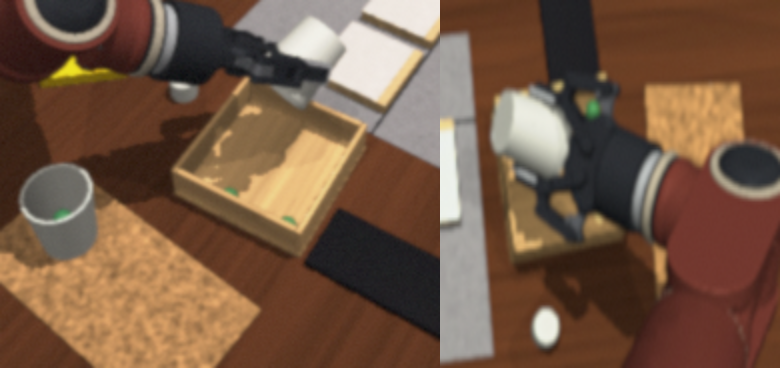

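Both beads lie in the tray, seen at (232,190) and (288,218) in the left crop. I'll spin back upright and return to the cork.

>>> play_rows --series '[[[0,0,0.002,-4.24,-5.45,4.05,0.5],[0,0,0.002,-4.24,-5.45,4.05,0.5],[0,0,0.002,-4.24,-5.45,4.05,0.5],[0,0,0.002,-4.24,-5.45,4.05,0.5],[0,0,0.002,-4.24,-5.45,4.05,0.5],[0,0,0.002,-4.24,-5.45,4.05,0.5],[0,0,0.002,-4.24,-5.45,4.05,0.5],[0,0,0.002,-4.24,-5.45,4.05,0.5],[0,0,0,-4.24,-5.45,4.05,0.5],[0,0,0,-4.24,-5.45,4.05,0.5]]]'

```text
time: 22.75
tool_pos: [0.5852, -0.1443, 0.134]
tool_rot: [-0.438, 0.855, -0.142, 0.237]
contact_force: [0.2, 0.0, -0.6]
gripper_width: 0.709
grasp_force: 65.0
```

>>> play_rows --series '[[[0,0,0,-4.24,-5.45,4.05,0.5],[0,0,0,-4.24,-5.45,4.05,0.5],[0,0,0,-4.24,-5.45,4.05,0.5],[0,0,0,-4.24,-5.45,4.05,0.5],[0,0,0,-4.24,-5.45,4.05,0.5],[0,0,0,-4.24,-5.45,4.05,0.5],[0,0,0,-4.24,-5.45,4.05,0.5],[0,0,0,-4.24,-5.45,4.05,0.5],[0,-0.03,0,-4.24,-5.45,4.05,0.5],[0,-0.04,0,0,0,0,0.5]]]'

```text
time: 23.75
tool_pos: [0.5848, -0.2132, 0.1337]
tool_rot: [-0.217, 0.776, 0.388, 0.447]
contact_force: [0.1, -1.0, -0.2]
gripper_width: 0.709
grasp_force: 65.0
```

>>> play_rows --series '[[[0,-0.04,0,0,0,0,0.5],[0,-0.04,0,0,0,0,0.5],[0,-0.04,0,0,0,0,0.5],[0,-0.035,0,0,0,0,0.5],[0,-0.018,0,0,0,0,0.5],[0,0,0,0,0,0,0.5]]]'

```text
time: 24.35
tool_pos: [0.5851, -0.3902, 0.134]
tool_rot: [-0.216, 0.778, 0.385, 0.447]
contact_force: [-0.6, 0.4, -0.6]
gripper_width: 0.711
grasp_force: 65.1
```

Run:
```python
from h3 import *
st(); p,M=pose(); print(M.round(3))
M0=Ro.from_quat([.7769,.3862,.448,-.2157]).as_matrix()
print('rotvec fix deg',np.degrees(Ro.from_matrix(M0@M.T).as_rotvec()).round(2),'shift',(np.array([.5855,-.3891,.036])-p).round(4))
```

```text
{'time': 24.35, 'joint_pos': [-1.0276, 0.5014, 1.4898, 0.9396, 1.6456, -0.5567], 'tool_pos': [0.5851, -0.3902, 0.134], 'tool_rot': [-0.2156, 0.7777, 0.3854, 0.4474], 'contact_force': [-0.587, 0.4278, -0.624], 'grasp_force': 65.0661, 'gripper_width': 0.7107}
[[ 0.303  0.792  0.53 ]
 [ 0.407 -0.61   0.68 ]
 [ 0.862  0.01  -0.507]]
rotvec fix deg [ 0.02 -0.11  0.09] shift [ 0.0004  0.0011 -0.098 ]
```

>>> play_rows --series '[[[0,0.001,-0.03,0,0,0,0.5],[0,0,-0.03,0,0,0,0.5],[0,0,-0.022,0,0,0,0.5],[0,0,-0.009,0,0,0,0.5],[0,0,-0.003,0,0,0,0.5],[0,0,-0.002,0,0,0,0.5],[0,0,0,0,0,0,0.5]]]'

```text
time: 25.05
tool_pos: [0.5857, -0.3868, 0.0393]
tool_rot: [-0.216, 0.777, 0.386, 0.447]
contact_force: [-0.7, -1.3, -0.3]
gripper_width: 0.706
grasp_force: 65.0
```

Run:
```python
from h3 import *
st(); f=grab('scene'); cups(f,[(.575,-.402)]); st()
```

```text
{'time': 25.05, 'joint_pos': [-1.0242, 0.6315, 1.4913, 0.9364, 1.5672, -0.6624], 'tool_pos': [0.5857, -0.3868, 0.0393], 'tool_rot': [-0.2161, 0.7772, 0.3864, 0.4472], 'contact_force': [-0.6832, -1.348, -0.3183], 'grasp_force': 65.0404, 'gripper_width': 0.7058}
cup [ 0.5739 -0.3994] res 0.0016 56
{'time': 25.1, 'joint_pos': [-1.0242, 0.6313, 1.4911, 0.9364, 1.5672, -0.6624], 'tool_pos': [0.5857, -0.3869, 0.0394], 'tool_rot': [-0.216, 0.7772, 0.3865, 0.4473], 'contact_force': [0.232, -0.023, -0.8821], 'grasp_force': 65.04, 'gripper_width': 0.7113}
```

>>> play_rows --series '[[[0,0,-0.0012,0,0,0,0.5],[0,0,-0.0012,0,0,0,0.5],[0,0,0,0,0,0,0.5]]]'

```text
time: 25.4
tool_pos: [0.5854, -0.3866, 0.036]
tool_rot: [-0.217, 0.777, 0.386, 0.447]
contact_force: [0.2, -0.1, 0.3]
gripper_width: 0.709
grasp_force: 65.1
```

>>> play_rows --series '[[[0,0,-0.001,0,0,0,0.5],[0,0,0,0,0,0,0.5]]]'

```text
time: 25.6
tool_pos: [0.5854, -0.3866, 0.036]
tool_rot: [-0.217, 0.777, 0.386, 0.448]
contact_force: [-1.9, 0.4, 5.1]
gripper_width: 0.707
grasp_force: 65.2
```

There's contact (5 N), so I'll release and back out along the tool axis.

>>> play_rows --series '[[[0,0,0,0,0,0,0.8],[0,0,0,0,0,0,1],[0,0,0,0,0,0,1],[-0.008,-0.0105,0.0075,0,0,0,1],[-0.0157,-0.0207,0.015,0,0,0,1],[-0.0157,-0.0207,0.015,0,0,0,1],[-0.0157,-0.0207,0.015,0,0,0,1],[-0.01,-0.013,0.02,0,0,0,1],[0,0,0.03,0,0,0,1],[0,0,0.03,0,0,0,1]]]'

```text
time: 26.6
tool_pos: [0.5188, -0.4733, 0.168]
tool_rot: [-0.217, 0.778, 0.385, 0.447]
contact_force: [1.2, -0.2, 0.3]
gripper_width: 0.998
grasp_force: 0.0
```

Run:
```python
from h3 import *
full(); p,M=pose(); t=M[:,2]; print(M.round(3))
f=dict(np.load('pics/b_scene.npz')); cups(f,[(.575,-.402),(.4505,-.3835)])
g=dict(np.load('pics/b_top.npz')); cups(g,[(.575,-.402),(.4505,-.3835)])
T=np.array([.4505,-.3825,.049])+.022*t; print('target',T.round(4),'delta pre',(T-.115*t-p).round(4))
wv=grab('wrist')
cv2.imwrite('pics/w8.png',np.hstack([cv2.resize(f['frame'][200:384,40:320],None,fx=1.4,fy=1.4),cv2.resize(wv['frame'],(344,257))]))
```

```text
{'time': 26.6, 'joint_pos': [-1.1587, 0.5294, 1.3869, 0.8879, 1.7894, -0.5698], 'tool_pos': [0.5188, -0.4733, 0.168], 'tool_rot': [-0.2168, 0.7778, 0.3849, 0.4471], 'contact_force': [1.183, -0.1847, 0.3167], 'grasp_force': 0.0, 'gripper_width': 0.9976}
top
c [0.5855 0.2447] sz [0.0989 0.0994] ang 0.27 wood [0.6298 0.2445] 3
c [0.5868 0.1015] sz [0.0991 0.0989] ang 0.27 wood [0.6309 0.103 ] 3
c [ 0.5872 -0.0211] sz [0.0992 0.0992] ang 0.42 wood [ 0.6312 -0.0216] 3
  short by 0.0003 edge x,yaw (np.float64(0.6355), np.float64(0.13), 18) line 0.6359
  short by -0.0 edge x,yaw (np.float64(0.6369), np.float64(0.31), 18) line 0.6368
  short by 0.0003 edge x,yaw (np.float64(0.6371), np.float64(0.29), 18) line 0.6376
scene
c [0.5851 0.2413] sz [0.1023 0.1031] ang 0.34 wood [0.6294 0.2391] 3
c [0.5867 0.0984] sz [0.1019 0.101 ] ang 0.32 wood [0.6311 0.0961] 3
c [ 0.5873 -0.0241] sz [0.1019 0.1005] ang 0.22 wood [ 0.6315 -0.0265] 3
  short by 0.0001 edge x,yaw (np.float64(0.6376), np.float64(0.5), 18) line 0.6351
  short by -0.0004 edge x,yaw (np.float64(0.6392), np.float64(0.29), 18) line 0.6364
  short by 0.0001 edge x,yaw (np.float64(0.6398), np.float64(0.56), 18) line 0.6374
[[ 0.299  0.793  0.531]
 [ 0.413 -0.609  0.677]
 [ 0.86   0.017 -0.509]]
cup [ 0.5764 -0.4008] res 0.0005 51
cup [ 0.451  -0.3839] res 0.0006 47
cup [ 0.573  -0.3971] res 0.0011 35
cup [ 0.449  -0.3795] res 0.0008 37
target [ 0.4622 -0.3676  0.0378] delta pre [-0.1194  0.0296 -0.0769]Traceback (most recent call last):
  File "<stdin>", line 7, in <module>
    return _nx.concatenate(arrs, 1, dtype=dtype, casting=casting)
           ~~~~~~~~~~~~~~~^^^^^^^^^^^^^^^^^^^^^^^^^^^^^^^^^^^^^^^
ValueError: all the input array dimensions except for the concatenation axis must match exactly, but along dimension 0, the array at index 0 has size 258 and the array at index 1 has size 257
```

Cup 1 stands upright in its place and the panels have not moved. Now the near cup, by the same approach.

>>> play_rows --series '[[[-0.03,0.0075,0,0,0,0,1],[-0.03,0.0075,0,0,0,0,1],[-0.03,0.0075,0,0,0,0,1],[-0.029,0.007,0,0,0,0,1],[0,0,-0.025,0,0,0,1],[0,0,-0.03,0,0,0,1],[0,0,-0.02,0,0,0,1],[0,0,0,0,0,0,1]]]'

```text
time: 27.55
tool_pos: [0.4001, -0.44, 0.088]
tool_rot: [-0.221, 0.777, 0.384, 0.447]
contact_force: [0.0, 0.4, -0.1]
gripper_width: 1.003
grasp_force: 0.0
```

Run:
```python
from h3 import *
st(); p,M=pose(); t=M[:,2]
T=np.array([.4503,-.3823,.049])+.022*t; print(M.round(3)); print('delta',(T-p).round(4),'in tool',(M.T@(T-p)).round(4))
f=dict(np.load('pics/b_scene.npz')); im=f['frame'].astype(int); gr=(im[...,1]-im[...,2]>20)&(im[...,1]-im[...,0]>10)
n,l,s,c=cv2.connectedComponentsWithStats(gr.astype(np.uint8)); print([(c[i].round(0).tolist(),int(s[i,4])) for i in range(1,n) if s[i,4]>4])
```

```text
{'time': 27.55, 'joint_pos': [-1.299, 0.4787, 1.6163, 0.7823, 1.7707, -0.7878], 'tool_pos': [0.4001, -0.44, 0.088], 'tool_rot': [-0.2206, 0.7771, 0.3838, 0.4474], 'contact_force': [0.0192, 0.4183, -0.1374], 'grasp_force': 0.0, 'gripper_width': 1.0026}
[[ 0.305  0.794  0.526]
 [ 0.399 -0.608  0.686]
 [ 0.865  0.001 -0.502]]
delta [ 0.0618  0.0728 -0.05  ] in tool [0.0047 0.0048 0.1076]
[([437.0, 171.0], 68), ([215.0, 295.0], 7), ([130.0, 307.0], 37), ([244.0, 310.0], 8)]
```

>>> play_rows --series '[[[0.0052,-0.001,0.0041,0,0,0,1],[0.0158,0.0206,-0.0151,0,0,0,1],[0.0158,0.0206,-0.0151,0,0,0,1],[0.0158,0.0206,-0.0151,0,0,0,1],[0.0092,0.0121,-0.0088,0,0,0,1],[0,0,0,0,0,0,1],[0,0,0,0,0,0,0.5],[0,0,0,0,0,0,0.5],[0,0,0,0,0,0,0.5],[0,0,0,0,0,0,0.5]]]'

```text
time: 28.55
tool_pos: [0.463, -0.3712, 0.0438]
tool_rot: [-0.216, 0.777, 0.386, 0.448]
contact_force: [-1.1, -1.1, 5.6]
gripper_width: 0.711
grasp_force: 63.7
```

Run:
```python
from h3 import *
st(); p,M=pose(); print(M.round(3)); t=M[:,2]; print('to pour', (np.array([.573,-.160,.145])+.022*t-p).round(3), '8deg', (8*t).round(2))
f=grab('scene'); cups(f,[(.575,-.402),(.4505,-.3835)])
```

```text
{'time': 28.55, 'joint_pos': [-1.175, 0.4812, 1.7062, 0.8513, 1.6244, -0.7915], 'tool_pos': [0.463, -0.3712, 0.0438], 'tool_rot': [-0.2157, 0.7771, 0.3861, 0.4478], 'contact_force': [-1.0976, -1.101, 5.5958], 'grasp_force': 63.7276, 'gripper_width': 0.711}
[[ 0.301  0.793  0.529]
 [ 0.407 -0.609  0.681]
 [ 0.863  0.01  -0.506]]
to pour [0.122 0.226 0.09 ] 8deg [ 4.24  5.45 -4.05]
cup [ 0.5764 -0.4008] res 0.0005 51
cup [ 0.452  -0.3845] res 0.0011 48
```

The near cup is gripped; lifting it and carrying it to the tray.

>>> play_rows --series '[[[0,0,0.01,0,0,0,0.5],[0,0,0.03,0,0,0,0.5],[0,0,0.03,0,0,0,0.5],[0,0,0.02,0,0,0,0.5],[0.0203,0.0377,0,0,0,0,0.5],[0.0203,0.0377,0,0,0,0,0.5],[0.0203,0.0377,0,0,0,0,0.5],[0.0203,0.0377,0,0,0,0,0.5],[0.0203,0.0377,0,0,0,0,0.5],[0.0203,0.0377,0,0,0,0,0.5]]]'

```text
time: 29.6
tool_pos: [0.5851, -0.1419, 0.132]
tool_rot: [-0.217, 0.778, 0.386, 0.447]
contact_force: [0.8, -0.4, -1.4]
gripper_width: 0.713
grasp_force: 64.7
```

>>> play_rows --series '[[[0,0,0,0,0,0,0.5],[0,0,-0.004,4.24,5.45,-4.05,0.5],[0,0,0,4.24,5.45,-4.05,0.5],[0,0,0,4.24,5.45,-4.05,0.5],[0,0,0,4.24,5.45,-4.05,0.5],[0,0,0,4.24,5.45,-4.05,0.5],[0,0,0,4.24,5.45,-4.05,0.5],[0,0,0,4.24,5.45,-4.05,0.5],[0,0,0,0,0,0,0.5]]]'

```text
time: 30.5
tool_pos: [0.5844, -0.1439, 0.1279]
tool_rot: [-0.402, 0.867, -0.025, 0.294]
contact_force: [0.0, -0.8, 0.1]
gripper_width: 0.713
grasp_force: 65.4
```

Run:
```python
from h3 import *
st(); p,M=pose(); print(M.round(3),(p-.022*M[:,2]).round(3),(8*M[:,2]).round(2))
```

```text
{'time': 30.5, 'joint_pos': [-0.7892, 0.1565, 1.9427, 1.049, 1.4116, 0.4474], 'tool_pos': [0.5844, -0.1439, 0.1279], 'tool_rot': [-0.4016, 0.8671, -0.025, 0.2936], 'contact_force': [0.0349, -0.8352, 0.1266], 'grasp_force': 65.3662, 'gripper_width': 0.7126}
[[ 0.826  0.193  0.529]
 [-0.279 -0.676  0.682]
 [ 0.489 -0.711 -0.505]] [ 0.573 -0.159  0.139] [ 4.23  5.45 -4.04]
```

>>> play_rows --series '[[[0,0,-0.002,3.18,4.09,-3.04,0.5],[0,0,-0.002,3.18,4.09,-3.04,0.5],[0,0,-0.002,3.18,4.09,-3.04,0.5],[0,0,-0.002,3.18,4.09,-3.04,0.5],[0,0,-0.002,2.65,3.41,-2.53,0.5],[0,0,-0.002,2.65,3.41,-2.53,0.5],[0,0,0,2.65,3.41,-2.53,0.5],[0,0,0,2.65,3.41,-2.53,0.5],[0,0,0,2.65,3.41,-2.53,0.5],[0,0,0,2.65,3.41,-2.53,0.5]]]'

```text
time: 31.5
tool_pos: [0.5845, -0.1438, 0.1159]
tool_rot: [-0.491, 0.761, -0.417, 0.08]
contact_force: [0.4, 1.0, -1.5]
gripper_width: 0.713
grasp_force: 65.4
```

>>> play_rows --series '[[[0,0,0,2.65,3.41,-2.53,0.5],[0,0,0,2.65,3.41,-2.53,0.5],[0,0,0,4.24,5.45,-4.05,0.5],[0,0,0,4.24,5.45,-4.05,0.5],[0,0,0,4.24,5.45,-4.05,0.5],[0,0,0,4.24,5.45,-4.05,0.5],[0,0,0,0,0,0,0.5],[0,0,0,0,0,0,0.5],[0,0,0,0,0,0,0.5]]]'

```text
time: 32.4
tool_pos: [0.5847, -0.1435, 0.1161]
tool_rot: [0.487, -0.562, 0.661, 0.101]
contact_force: [-0.4, -0.8, -0.9]
gripper_width: 0.714
grasp_force: 65.5
```

>>> play_rows --series '[[[0,0,0.002,-4.24,-5.45,4.05,0.5],[0,0,0.002,-4.24,-5.45,4.05,0.5],[0,0,0.002,-4.24,-5.45,4.05,0.5],[0,0,0.002,-4.24,-5.45,4.05,0.5],[0,0,0.002,-4.24,-5.45,4.05,0.5],[0,0,0.002,-4.24,-5.45,4.05,0.5],[0,0,0.002,-4.24,-5.45,4.05,0.5],[0,0,0.002,-4.24,-5.45,4.05,0.5],[0,0,0,-4.24,-5.45,4.05,0.5],[0,0,0,-4.24,-5.45,4.05,0.5]]]'

```text
time: 33.4
tool_pos: [0.5847, -0.1434, 0.1321]
tool_rot: [-0.438, 0.856, -0.142, 0.237]
contact_force: [-1.3, -0.2, -0.2]
gripper_width: 0.711
grasp_force: 65.5
```

>>> play_rows --series '[[[0,0,0,-4.24,-5.45,4.05,0.5],[0,0,0,-4.24,-5.45,4.05,0.5],[0,0,0,-4.24,-5.45,4.05,0.5],[0,0,0,-4.24,-5.45,4.05,0.5],[0,0,0,-4.24,-5.45,4.05,0.5],[0,0,0,-4.24,-5.45,4.05,0.5],[0,0,0,-4.24,-5.45,4.05,0.5],[0,0,0,-4.24,-5.45,4.05,0.5],[0,0,0,-4.24,-5.45,4.05,0.5],[0,0,0,0,0,0,0.5]]]'

```text
time: 34.4
tool_pos: [0.5847, -0.1434, 0.132]
tool_rot: [-0.216, 0.777, 0.386, 0.447]
contact_force: [0.6, -0.5, -0.8]
gripper_width: 0.714
grasp_force: 65.5
```

>>> play_rows --series '[[[-0.0203,-0.0377,0,0,0,0,0.5],[-0.0203,-0.0377,0,0,0,0,0.5],[-0.0203,-0.0377,0,0,0,0,0.5],[-0.0203,-0.0377,0,0,0,0,0.5],[-0.0203,-0.0377,0,0,0,0,0.5],[-0.0203,-0.0377,0,0,0,0,0.5],[0,0,0,0,0,0,0.5],[0,0,0,0,0,0,0.5]]]'

```text
time: 35.2
tool_pos: [0.4626, -0.3705, 0.132]
tool_rot: [-0.217, 0.778, 0.384, 0.447]
contact_force: [0.4, 0.1, -2.0]
gripper_width: 0.713
grasp_force: 65.7
```

Run:
```python
from h3 import *
st(); p,M=pose()
M0=Ro.from_quat([.7771,.3861,.4478,-.2157]).as_matrix()
print('rotvec fix deg',np.degrees(Ro.from_matrix(M0@M.T).as_rotvec()).round(2),'shift',(np.array([.463,-.3712,.0438])-p).round(4))
f=grab('scene'); im=f['frame'].astype(int); gr=(im[...,1]-im[...,2]>20)&(im[...,1]-im[...,0]>10)
n,l,s,c=cv2.connectedComponentsWithStats(gr.astype(np.uint8)); print([(c[i].round(0).tolist(),int(s[i,4])) for i in range(1,n) if s[i,4]>3])
g=grab('wrist')
cv2.imwrite('pics/w9.png',np.hstack([cv2.resize(f['frame'][190:384,40:340],(450,291)),cv2.resize(g['frame'],(345,291))]))
```

```text
{'time': 35.2, 'joint_pos': [-1.1751, 0.3396, 1.7113, 0.861, 1.7139, -0.6835], 'tool_pos': [0.4626, -0.3705, 0.132], 'tool_rot': [-0.2167, 0.7781, 0.3844, 0.4471], 'contact_force': [0.4418, 0.0621, -1.9884], 'grasp_force': 65.6869, 'gripper_width': 0.7126}
rotvec fix deg [-0.12 -0.2   0.12] shift [ 0.0004 -0.0007 -0.0882]
[([437.0, 171.0], 68), ([219.0, 292.0], 63), ([233.0, 297.0], 47), ([235.0, 305.0], 8), ([245.0, 310.0], 8)]
```

View pics/w9.png

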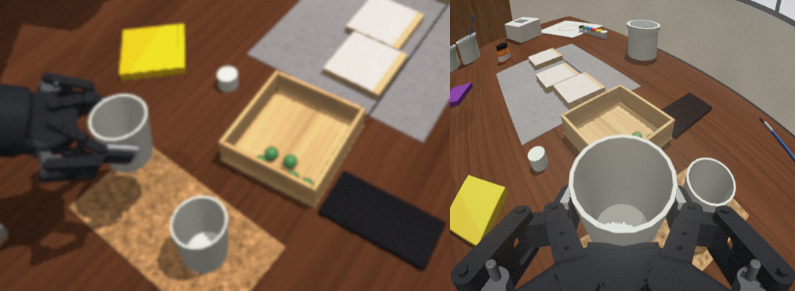

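The held cup is empty, the other cup stands upright and empty, and the beads are in the tray near (275,155) in the left crop. Setting the near cup down.

>>> play_rows --series '[[[0,0,-0.03,0,0,0,0.5],[0,0,-0.03,0,0,0,0.5],[0,0,-0.018,0,0,0,0.5],[0,0,-0.006,0,0,0,0.5],[0,0,-0.002,0,0,0,0.5],[0,0,-0.001,0,0,0,0.5],[0,0,0,0,0,0,0.5]]]'

```text
time: 36.0
tool_pos: [0.4633, -0.3702, 0.0462]
tool_rot: [-0.216, 0.777, 0.386, 0.447]
contact_force: [0.3, 0.4, -1.0]
gripper_width: 0.711
grasp_force: 65.6
```

>>> play_rows --series '[[[0,0,-0.001,0,0,0,0.5],[0,0,0,0,0,0,0.5]]]'

```text
time: 36.2
tool_pos: [0.463, -0.37, 0.0446]
tool_rot: [-0.216, 0.778, 0.386, 0.447]
contact_force: [-0.4, 0.2, -1.1]
gripper_width: 0.709
grasp_force: 65.6
```

>>> play_rows --series '[[[0,0,-0.001,0,0,0,0.5],[0,0,0,0,0,0,0.5]]]'

```text
time: 36.4
tool_pos: [0.4631, -0.3699, 0.0439]
tool_rot: [-0.217, 0.777, 0.386, 0.447]
contact_force: [-1.3, -0.1, 3.3]
gripper_width: 0.706
grasp_force: 65.6
```

There's contact, so I'll release, back out and lift clear.

>>> play_rows --series '[[[0,0,0,0,0,0,0.8],[0,0,0,0,0,0,1],[0,0,0,0,0,0,1],[-0.008,-0.0105,0.0075,0,0,0,1],[-0.0157,-0.0207,0.015,0,0,0,1],[-0.0157,-0.0207,0.015,0,0,0,1],[-0.0157,-0.0207,0.015,0,0,0,1],[-0.01,-0.013,0.02,0,0,0,1],[-0.01,-0.01,0.035,0,0,0,1],[-0.01,-0.01,0.035,0,0,0,1]]]'

```text
time: 37.4
tool_pos: [0.3765, -0.476, 0.1867]
tool_rot: [-0.217, 0.778, 0.385, 0.447]
contact_force: [1.2, -0.2, 0.5]
gripper_width: 1.0
grasp_force: 0.0
```

>>> play_rows --series '[[[-0.02,-0.01,0.04,0,0,0,1],[-0.02,-0.01,0.04,0,0,0,1],[-0.02,-0.01,0.03,0,0,0,1],[0,0,0,0,0,0,1],[0,0,0,0,0,0,1]]]'

```text
time: 37.9
tool_pos: [0.317, -0.5061, 0.2965]
tool_rot: [-0.215, 0.778, 0.385, 0.447]
contact_force: [0.8, 1.0, -0.7]
gripper_width: 0.998
grasp_force: 0.0
```

Run:
```python
from h3 import *
full()
f=dict(np.load('pics/b_scene.npz'));g=dict(np.load('pics/b_top.npz'))
for q in(f,g):
    cups(q,[(.575,-.402),(.4505,-.3835)])
    im=q['frame'].astype(int); gr=(im[...,1]-im[...,2]>20)&(im[...,1]-im[...,0]>10)
    n,l,s,c=cv2.connectedComponentsWithStats(gr.astype(np.uint8)); print([(c[i].round(0).tolist(),int(s[i,4])) for i in range(1,n) if s[i,4]>3])
cv2.imwrite('pics/fin.png',np.hstack([cv2.resize(f['frame'][190:384,60:350],(430,288)),cv2.resize(g['frame'][70:230,260:460],(360,288))]))
```

```text
{'time': 37.9, 'joint_pos': [-1.4362, 0.3105, 1.444, 0.7901, 2.0939, -0.6354], 'tool_pos': [0.317, -0.5061, 0.2965], 'tool_rot': [-0.2155, 0.7781, 0.3855, 0.4466], 'contact_force': [0.7899, 1.0244, -0.688], 'grasp_force': 0.0, 'gripper_width': 0.998}
top
c [0.5855 0.2447] sz [0.0989 0.0994] ang 0.27 wood [0.6297 0.2448] 3
c [0.5684 0.0811] sz [0.0991 0.099 ] ang 0.23 wood [0.6125 0.0827] 3
c [ 0.5872 -0.0212] sz [0.0992 0.0989] ang 0.42 wood [ 0.6312 -0.0216] 3
  short by 0.0003 edge x,yaw (np.float64(0.6355), np.float64(0.25), 18) line 0.6359
  short by 0.0185 edge x,yaw (np.float64(0.6184), np.float64(0.09), 18) line 0.6369
  short by 0.0003 edge x,yaw (np.float64(0.6371), np.float64(0.29), 18) line 0.6376
scene
c [0.5851 0.2421] sz [0.1023 0.1016] ang 0.34 wood [0.6294 0.2396] 2
c [0.578  0.0267] sz [0.1177 0.2062] ang 2.57 wood [0.6231 0.0194] 2
  short by 0.0001 edge x,yaw (np.float64(0.6376), np.float64(0.55), 18) line 0.6351
  short by 0.009 edge x,yaw (np.float64(0.6303), np.float64(21.14), 18) line 0.637
cup [ 0.5765 -0.4009] res 0.0005 51
cup [ 0.4525 -0.3835] res 0.0007 47
[([437.0, 171.0], 67), ([219.0, 292.0], 63), ([233.0, 297.0], 49), ([235.0, 305.0], 8), ([245.0, 310.0], 8)]
cup [ 0.5731 -0.397 ] res 0.001 35
cup [ 0.4509 -0.3787] res 0.0009 37
[([96.0, 74.0], 104), ([500.0, 106.0], 670), ([347.0, 131.0], 72), ([341.0, 142.0], 24), ([348.0, 153.0], 63)]
```

View pics/fin.png

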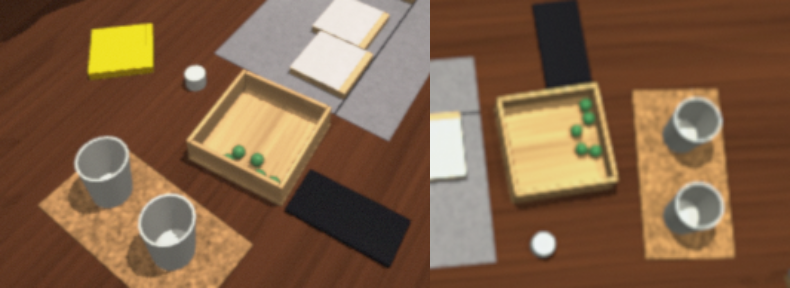

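There are five beads in the tray and both cups are upright and empty. But panel 2 was knocked: it now sits at (.568,.081), 18 mm short. I'll bring the tool back to pointing down and push it again.

>>> play_rows --series '[[[0.005,0.02,0,-6.75,5.18,0,0.8],[0.01,0.04,0,-6.75,5.18,0,0.6],[0.01,0.04,0,-6.75,5.18,0,0.6],[0.01,0.04,0,-6.75,5.18,0,0.6],[0.01,0.04,0,-6.75,5.18,0,0.6],[0.01,0.04,0,-6.75,5.18,0,0.6],[0.01,0.04,0,-6.75,5.18,0,0.6],[0.01,0.04,-0.01,0,0,-7.4,0.6],[0.01,0.04,-0.01,0,0,-7.4,0.6],[0.01,0.04,-0.01,0,0,-7.4,0.6]]]'

```text
time: 39.0
tool_pos: [0.4123, -0.1227, 0.2635]
tool_rot: [0.001, 0.965, 0.264, -0.0]
contact_force: [0.8, -0.2, 0.1]
gripper_width: 0.599
grasp_force: 0.0
```

>>> play_rows --series '[[[0.005,0.04,-0.01,0,0,-7.4,0.6],[0.005,0.04,-0.01,0,0,-7.4,0.6],[0.005,0.04,-0.01,0,0,-7.4,0.6],[0.005,0.04,-0.01,0,0,-7.4,0.6],[0,0.03,0,0,0,0,0.6],[0,0,0,0,0,0,0.6]]]'

```text
time: 39.6
tool_pos: [0.4309, 0.0651, 0.2237]
tool_rot: [0.001, 1.0, 0.017, -0.002]
contact_force: [-0.2, -0.3, 0.8]
gripper_width: 0.601
grasp_force: 0.0
```

```bash
cat > fix.py <<'E'
from h3 import *
st(); p,M=pose()
c,s=np.cos(np.radians(.45)),np.sin(np.radians(.45))
M0=np.array([[c,s,0],[s,-c,0],[0,0,-1.]])  # y axis at -89.55 deg
print('rot',np.degrees(Ro.from_matrix(M0@M.T).as_rotvec()).round(2),'shift to',(np.array([.47,.081,.0055])-p).round(4))
E
python3 fix.py
```

```text
{'time': 39.6, 'joint_pos': [-0.0194, -0.4203, 2.0378, -0.0027, 1.5286, 1.5166], 'tool_pos': [0.4309, 0.0651, 0.2237], 'tool_rot': [0.0013, 0.9998, 0.0175, -0.0023], 'contact_force': [-0.165, -0.3332, 0.8476], 'grasp_force': 0.0, 'gripper_width': 0.6007}
rot [ 0.15 -0.26 -1.56] shift to [ 0.0391  0.0159 -0.2182]
```

>>> play_rows --series '[[[0.01,0.008,-0.04,0.15,-0.26,-1.56,0.6],[0.01,0.008,-0.045,0,0,0,0.6],[0.01,0,-0.045,0,0,0,0.6],[0.009,0,-0.04,0,0,0,0.6],[0,0,-0.03,0,0,0,0.6],[0,0,-0.012,0,0,0,0.6],[0,0,-0.006,0,0,0,0.6],[0,0,0,0,0,0,0.6],[0,0,0,0,0,0,0.6]]]'

```text
time: 40.5
tool_pos: [0.4729, 0.0777, 0.01]
tool_rot: [0.001, 1.0, 0.001, 0.004]
contact_force: [1.1, 0.0, -0.4]
gripper_width: 0.599
grasp_force: 0.0
```

```bash
python3 fix.py
```

```text
{'time': 40.5, 'joint_pos': [0.0081, -0.0458, 2.1127, -0.0014, 1.0669, 1.5782], 'tool_pos': [0.4729, 0.0777, 0.01], 'tool_rot': [0.0006, 1.0, 0.0007, 0.0039], 'contact_force': [1.1211, 0.0472, -0.3614], 'grasp_force': 0.0, 'gripper_width': 0.5987}
rot [0.06 0.45 0.37] shift to [-0.0029  0.0033 -0.0045]
```

>>> play_rows --series '[[[0,0.0033,-0.0045,0.06,0.45,0.37,0.6],[0,0,0,0,0,0,0.6],[0.015,0,0,0,0,0,0.6],[0.01,0,0,0,0,0,0.6],[0.005,0,0,0,0,0,0.6],[0.005,0,0,0,0,0,0.6],[0.005,0,0,0,0,0,0.6],[0.003,0,0,0,0,0,0.6],[0.002,0,0,0,0,0,0.6],[0,0,0,0,0,0,0.6]]]'

```text
time: 41.5
tool_pos: [0.5166, 0.0811, 0.0037]
tool_rot: [0.0, 1.0, 0.004, -0.001]
contact_force: [-0.7, -0.2, 0.7]
gripper_width: 0.604
grasp_force: 0.2
```

```bash
python3 fix.py
```

```text
{'time': 41.5, 'joint_pos': [0.0133, 0.075, 2.0034, -0.0001, 1.0661, 1.5763], 'tool_pos': [0.5166, 0.0811, 0.0037], 'tool_rot': [0.0, 1.0, 0.0039, -0.0014], 'contact_force': [-0.6899, -0.168, 0.6558], 'grasp_force': 0.173, 'gripper_width': 0.6035}
rot [ 0.01 -0.16  0.  ] shift to [-0.0466 -0.0001  0.0018]
```

>>> play_rows --series '[[[-0.02,0,0,0,0,0,0.6],[-0.05,0,0,0,0,0,0.6],[-0.05,0,0.02,0,0,0,0.6],[-0.03,0,0.03,0,0,0,0.6]]]'

```text
time: 41.9
tool_pos: [0.3652, 0.0811, 0.0495]
tool_rot: [0.0, 1.0, 0.004, -0.005]
contact_force: [0.1, -1.2, 1.7]
gripper_width: 0.603
grasp_force: 0.0
```

```bash
python3 -c "
from h3 import *
full()"
```

```text
{'time': 41.9, 'joint_pos': [0.0188, -0.4102, 2.3328, -0.0, 1.2292, 1.5816], 'tool_pos': [0.3652, 0.0811, 0.0495], 'tool_rot': [0.0001, 1.0, 0.004, -0.0051], 'contact_force': [0.0968, -1.2249, 1.7022], 'grasp_force': 0.0, 'gripper_width': 0.6028}
top
c [0.5855 0.2445] sz [0.0989 0.099 ] ang 0.27 wood [0.6297 0.2448] 2
c [0.5828 0.03  ] sz [0.1072 0.2014] ang 0.46 wood [0.627  0.0304] 2
  short by 0.0003 edge x,yaw (np.float64(0.6355), np.float64(0.13), 18) line 0.6359
  short by 0.0044 edge x,yaw (np.float64(0.6331), np.float64(9.41), 18) line 0.6372
scene
c [0.5849 0.2417] sz [0.1031 0.1022] ang -0.23 wood [0.6293 0.239 ] 2
c [0.5832 0.0269] sz [0.1066 0.2078] ang 3.66 wood [0.6276 0.02  ] 2
  short by 0.0002 edge x,yaw (np.float64(0.6376), np.float64(0.58), 18) line 0.6351
  short by 0.0038 edge x,yaw (np.float64(0.635), np.float64(10.04), 18) line 0.637
```

```bash
cat > g.py <<'E'
from h3 import *
for n,l in(('top',(-.00634,.63743)),('scene',(-.0086,.6372))):
    f=grab(n,'g_%s.png'%n)
    for a,b in((.21,.28),(.045,.115),(-.06,.012)):
        y=(a+b)/2; e=gap(f,a,b); print(n,e[0],e[1],'short',round(np.polyval(l,y)-e[0]+(.0024 if n=='scene' else 0),4))
E
python3 g.py; python3 fix.py
```

```text
top 0.6355 0.13 short 0.0004
top 0.6288 0.48 short 0.0081
top 0.6372 0.43 short 0.0004
scene 0.6375 0.75 short -0.0
scene 0.6306 0.6 short 0.0083
scene 0.6397 0.52 short 0.0001
{'time': 42.1, 'joint_pos': [0.0187, -0.4097, 2.3245, -0.0001, 1.2243, 1.5816], 'tool_pos': [0.3713, 0.0811, 0.0538], 'tool_rot': [0.0, 1.0, 0.004, 0.0013], 'contact_force': [0.3813, -0.4304, -0.0628], 'grasp_force': 0.0, 'gripper_width': 0.599}
rot [ 0.    0.15 -0.  ] shift to [ 0.0987 -0.0001 -0.0483]
```

Panel 2 is square and 8 mm short, so the final push takes the TCP to x = .5246.

>>> play_rows --series '[[[0.04,0,-0.01,0,0,0,0.6],[0.04,0,-0.02,0,0,0,0.6],[0.03,0,-0.016,0,0,0,0.6],[0,0,-0.003,0,0,0,0.6],[0,0,0,0,0,0,0.6],[0,0,0,0,0,0,0.6]]]'

```text
time: 42.7
tool_pos: [0.4791, 0.0811, 0.0022]
tool_rot: [0.0, 1.0, 0.004, -0.003]
contact_force: [-1.3, 0.7, 0.6]
gripper_width: 0.597
grasp_force: 0.0
```

>>> play_rows --series '[[[0.02,0,0.002,0,0,0,0.6],[0.012,0,0,0,0,0,0.6],[0.004,0,0,0,0,0,0.6],[0.003,0,0,0,0,0,0.6],[0.003,0,0,0,0,0,0.6],[0.002,0,0,0,0,0,0.6],[0,0,0,0,0,0,0.6]]]'

```text
time: 43.4
tool_pos: [0.524, 0.0811, 0.0052]
tool_rot: [0.0, 1.0, 0.004, -0.001]
contact_force: [-1.4, -0.2, 0.8]
gripper_width: 0.595
grasp_force: 0.5
```

>>> play_rows --series '[[[0.0006,0,0,0,0,0,0.6],[0,0,0,0,0,0,0.6],[-0.02,0,0,0,0,0,0.6],[-0.05,0,0,0,0,0,0.6],[-0.05,0,0.02,0,0,0,0.6],[-0.03,0,0.03,0,0,0,0.6],[0,0,0.04,0,0,0,0.6],[0,0,0,0,0,0,0.6],[0,0,0,0,0,0,0.6]]]'

```text
time: 44.3
tool_pos: [0.3796, 0.0811, 0.0956]
tool_rot: [0.0, 1.0, 0.004, 0.001]
contact_force: [0.4, -0.5, 0.6]
gripper_width: 0.603
grasp_force: 0.0
```

```bash
python3 g.py
python3 - <<'E'
from h3 import *
st()
for n in('g_scene','g_top'):
    q=dict(np.load('pics/%s.npz'%n)); cups(q,[(.575,-.402),(.4505,-.3835)])
    im=q['frame'].astype(int); gr=(im[...,1]-im[...,2]>20)&(im[...,1]-im[...,0]>10)
    k,l,s,c=cv2.connectedComponentsWithStats(gr.astype(np.uint8)); print([(c[i].round(0).tolist(),int(s[i,4])) for i in range(1,k) if s[i,4]>3])
E
```

```text
top 0.6355 0.13 short 0.0004
top 0.6363 0.48 short 0.0006
top 0.6372 0.45 short 0.0004
scene 0.6375 0.69 short -0.0
scene 0.6387 0.54 short 0.0002
scene 0.6398 0.54 short 0.0
{'time': 44.4, 'joint_pos': [0.0181, -0.4465, 2.2781, -0.0, 1.3135, 1.5811], 'tool_pos': [0.3781, 0.0811, 0.0933], 'tool_rot': [0.0, 1.0, 0.0039, -0.0018], 'contact_force': [-0.2157, 0.0808, -0.4528], 'grasp_force': 0.0, 'gripper_width': 0.598}
cup [ 0.5765 -0.4009] res 0.0005 51
cup [ 0.4525 -0.3835] res 0.0007 47
[([437.0, 171.0], 67), ([220.0, 292.0], 63), ([233.0, 297.0], 48), ([235.0, 305.0], 8), ([245.0, 310.0], 8)]
cup [ 0.573  -0.3971] res 0.0011 35
cup [ 0.4509 -0.3788] res 0.0008 37
[([96.0, 74.0], 105), ([500.0, 106.0], 671), ([347.0, 131.0], 72), ([341.0, 142.0], 24), ([348.0, 153.0], 63)]
```

All three panels are within about 0.5 mm of the line and square to it, the beads are in the tray, and the cups are upright. Handing in.

```bash
python3 -c "
from plant import manip
print(manip.job_done())"
```

```text
the job is handed in; nothing more can be done
None
```

I handed the job in at about 44 s: all three panels' bare-wood edges measure within about 0.6 mm of the line (panel 2 was knocked aside during the run and pushed back), the five beads seen are in the tray, both empty cups stand upright on the cork mat, and the arm made no planned contact with the jar, pot or phone, though I did not re-measure their positions at the end.

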